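# Strip the worn packs from a backup power unit

### The arm

A 7-joint arm with a two-finger parallel gripper is mounted at the origin on the work surface. World frame = base frame: x ahead of the robot, y to its left, z up, the work surface at z = 0. Lengths are in mm, angles in rad, forces in N, time in s.
With the tool pointing down it reaches from about 425 to 875 mm from the base axis. Payload 4.7 kg.
Tool frame: the origin (TCP) lies midway between the tips of the shut fingers; the grasp point (between the pads) lies 19 mm behind it; z points along the fingers, y is the line along which they close (so a half turn about z gives the same grasp; the last joint's range is limited). The gripper opens to 87 mm and grips with 3 to 60 N. Pads are 19 mm wide; open, the fingers measure 117 mm over their backs; the gripper's body (75 mm by 190 mm) begins 51 mm behind the grasp point.
Start: joints at [-1.21, 0.321, -0.07, 1.45, 0.023, 1.371, -0.057], TCP at [220.957, 611.313, 222.587] pointing down, gripper open.
Joint ranges: [-2.86, 2.86], [-0.3, 2.09], [-1.38, 1.24], [0.06, 2.45], [-1.56, 4.7], [0.09, 2.05], [-2.69, 2.69]. Speed limits (rad/s): [2.57, 2.57, 3.14, 3.14, 3.14, 3.14, 3.14].

### API

Orientations are given as a unit quaternion [w, x, y, z].
In Python, from rig import observe, read_camera, get_calibration, sign_off gives the robot as it stands.
- The arm moves only by the tool drive_tool, never from a script. Its argument "series" is a list of rows, each a list of 3 entries, a list of its own where there are three numbers: the shift along the tool's x, y, z in m, then the turn about the tool's z in rad, then the finger opening in m, from 0 to 0.087. In form: [[[x, y, z], yaw, grip], ...]. A call has 1 to 10 rows; each row is the pose to reach, as a shift and turn from the pose commanded when the call began, along the tool's axes at that moment; what a row does not reach only later rows make up. A row lasts 1/12 s, in which the tool goes at most 41.7 mm and 7.16 degrees, less where a joint would pass 70% of its speed; a pose out of reach is approached as far as the arm can. A call with a gripper value outside its range is refused whole. The fingers move at their own pace and stop on an object; the grip force is fixed at half the most. Time passes only in rows, so rows that repeat a pose let the fingers close. It gives the time, the measured TCP pose, the force, the opening and the grip force at its end, in the units of the state.
- observe(): the state, without advancing time (a new reading comes with each control period).
- read_camera(name): name is "side" or "top" or "wrist"; returns the picture (384x512x3 uint8, red, green, blue); there is no depth.
- get_calibration(name): a dict with "fx", "fy", "cx", "cy" (pixels), "eye" and "attitude" of the camera in the world. Camera axes: x right, y down, z forward; pixel columns grow to the right and rows downward; lengths in mm; the calibration is good to about 2 mm. A picture is of the moment at which its call begins: read the wrist's pose just before it. get_calibration takes no time and is no camera call; for the wrist camera it gives the pose at the moment of the call.
- sign_off(): hands the job in; it is judged then, once.
The state is a dict: "t": time; "q": joint angles; "qd": joint speeds; "joint_efforts": joint torques, N m; "ee_pos": TCP position; "eef_rot": TCP orientation; "ft_force": force on the tool from outside, world axes, zero at the start; "wrist_torque": the same for the moment, N m; "opening": finger opening in mm; "finger_force": force on a finger pad.
Only numpy, scipy, OpenCV 4.12 (cv2) and the standard library are available. Lean on these libraries where they do the work, as an engineer would, in place of code of your own. Each camera call takes 0.05 s, during which the arm holds its last target. There are 200 camera calls.

### The job

Prise up the snapped-shut cover of the grey backup power unit with the spudger's blade in the pry notch (not with your fingers, and never let the blade press on a battery), swing the cover right open past upright, and lay the spudger back wholly on its mat. Then move every blue battery pack from the unit into the cardboard carton, setting them down without dropping or throwing them, and only when all are in, swing the carton's lid shut and press it until its tab snaps behind the rim. Leave the unit's cover standing open and everything else on the bench where it is.

Things in the scene. Friction and masses are not known exactly. Their poses are not given: they have to be found in the camera images.
- case: dark grey case of the backup power unit, 120 (x) x 200 (y) x 58 mm high without cover, fixed. Origin: middle of underside; x points from its front (robot side, yellow pry mark) to the hinge at the back. Walls and floor 4 thick. Inside, a cradle (top 18 above the bench) with four open slots 62 x 17 side by side, at y = -60, -20, 20, 60
- notch (a point): middle of the pry notch in the front wall's outer face: an opening 30 wide (y) and 6 mm high in the top of the 4 thick wall, right under the cover's front edge, 55 above the bench (notch bottom 52, underside of cover 58). Behind the wall 26 free before the packs. The blade goes in level along the case's +x
- cover (a joint): light grey cover of the case, a plate 120 x 200 x 6 mm lying on the walls, flush all round, hinged on the case's back top edge. 0 = snapped shut, positive = up and back, stop 1.95 rad. Two clips under its front edge, 60 either side of the middle, let go when the edge is lifted some 10 mm (about 6 N there); then the stiff hinge (0.13 N m) holds it where it is left
- cover_edge (a point): middle of the underside of the cover's front edge, right over the notch when shut (mm)
- cover_hinge (a point): middle of the cover's hinge line: case x = +60, 58 above the bench; the axis runs along the case's y (mm)
- carton: open brown cardboard carton with a green band, 110 (x) x 180 (y) x 62 high, walls and floor 3 thick, fixed to the bench. Origin: middle of its underside; x points from its front to the lid hinge at the back. The lid's tab comes down just inside the front wall, within 18 of the wall's outer face: packs must stand clear of it (mm)
- flap (a joint): carton lid, a plate 110 x 180 x 3 mm hinged on the carton's back top edge; 0 = shut, positive = open (starts 1.6 to 1.75, stop 1.95 rad). The tuck tab along its front edge (19 deep) must be pressed past the rim inside the front wall (about 5 N on the front edge), then snaps behind it and reads under 0.03; a lid only laid shut springs up to about 0.45 again
- flap_edge (a point): middle of the upper (outer) face of the carton lid at its front edge, 110 from the hinge (mm)
- flap_hinge (a point): middle of the lid's hinge line: carton x = +55, 62 above the bench; the axis runs along the carton's y (mm)
- pack0: blue battery pack, black ends, white label, 60 (own x) x 14 (y) x 44 mm high (z), 75 g. Origin: middle of its underside. Starts standing in one of the case's slots, own x along the case's x, top 48 above the bench, the upper 30 free. Three or four packs are present
- pack1: blue battery pack, black ends, white label, 60 (own x) x 14 (y) x 44 mm high (z), 75 g. Origin: middle of its underside. Starts standing in one of the case's slots, own x along the case's x, top 48 above the bench, the upper 30 free. Three or four packs are present
- pack2: blue battery pack, black ends, white label, 60 (own x) x 14 (y) x 44 mm high (z), 75 g. Origin: middle of its underside. Starts standing in one of the case's slots, own x along the case's x, top 48 above the bench, the upper 30 free. Three or four packs are present
- pack3: blue battery pack, black ends, white label, 60 (own x) x 14 (y) x 44 mm high (z), 75 g. Origin: middle of its underside. Starts standing in one of the case's slots, own x along the case's x, top 48 above the bench, the upper 30 free. Three or four packs are present
- spudger: opening tool, 140 mm long, 50 g: blue handle 75 x 16 x 16 (own x from -60 to +15), then a thin steel blade 12 wide and 2 thick out to x = +80, level with the handle's middle. Origin: underside of the handle below its balance point; own x points to the blade's tip. Lies on the mat
- blade_tip (a point): tip of the spudger's blade (own x = +80, 8 above the handle's underside) (mm)
- handle_end (a point): rear end of the spudger's handle (own x = -60, 8 above its underside) (mm)
- mat: blue-green repair mat, 180 (x) x 120 (y) x 2, fixed to the bench; origin in the middle of its underside (mm)
- phone: cracked black phone, 150 x 72 x 8, lying behind the mat; not part of the job (mm)
- screw_jar: clear jar with a red lid, 52 across, 60 high; not part of the job (mm)
- dispenser: white bottle with a blue cap, 64 across, 120 high; not part of the job (mm)
- driver: screwdriver with a red handle, lying on the bench; not part of the job (mm)
- reel: aluminium reel, 60 across, 40 high, standing on its flange; not part of the job (mm)
- tweezers: steel tweezers, 130 long, lying between the robot and the mat; not part of the job (mm)
Things that resemble listed ones, but are neither listed nor needed, are in the scene too. Of the things that look like the spudger, the smaller one is meant.

How it is judged (in metres and radians):
On the way, in this order (a step that is already met when the one before it is completed fails the run):
1. the cover is prised up at least 0.12 rad with the spudger's blade bearing on it (value of joint cover above 0.12 rad and contact force between spudger and cover above 0.2 N), for 0.05 s.
2. the cover is swung open past upright (over 1.6 rad) (value of joint cover above 1.6 rad), for 0.2 s.
3. every pack is in the carton while its lid is still open (x of pack0 in the frame of carton between -0.057 and 0.057 m and y of pack0 in the frame of carton between -0.092 and 0.092 m and z of pack0 in the frame of carton between -0.004 and 0.058 m and x of pack1 in the frame of carton between -0.057 and 0.057 m and y of pack1 in the frame of carton between -0.092 and 0.092 m and z of pack1 in the frame of carton between -0.004 and 0.058 m and x of pack2 in the frame of carton between -0.057 and 0.057 m and y of pack2 in the frame of carton between -0.092 and 0.092 m and z of pack2 in the frame of carton between -0.004 and 0.058 m and x of pack3 in the frame of carton between -0.057 and 0.057 m and y of pack3 in the frame of carton between -0.092 and 0.092 m and z of pack3 in the frame of carton between -0.004 and 0.058 m and value of joint flap above 0.6 rad), for 0.2 s.
4. the carton's lid is shut with its tab behind the rim (value of joint flap below 0.03 rad), for 0.2 s.
At the end, for the whole second after the job is handed in: the unit's cover stands open beyond 1.5 rad; every pack that was in the unit lies inside the carton; the carton's lid is shut under 0.03 rad with its tab behind the rim; the spudger lies on its mat with neither end over the edge (2 mm allowed); all at rest (value of joint cover above 1.5 rad and value of joint flap below 0.03 rad and x of pack0 in the frame of carton between -0.057 and 0.057 m and y of pack0 in the frame of carton between -0.092 and 0.092 m and z of pack0 in the frame of carton between -0.004 and 0.058 m and x of pack1 in the frame of carton between -0.057 and 0.057 m and y of pack1 in the frame of carton between -0.092 and 0.092 m and z of pack1 in the frame of carton between -0.004 and 0.058 m and x of pack2 in the frame of carton between -0.057 and 0.057 m and y of pack2 in the frame of carton between -0.092 and 0.092 m and z of pack2 in the frame of carton between -0.004 and 0.058 m and x of pack3 in the frame of carton between -0.057 and 0.057 m and y of pack3 in the frame of carton between -0.092 and 0.092 m and z of pack3 in the frame of carton between -0.004 and 0.058 m and x of blade_tip in the frame of mat between -0.092 and 0.092 m and y of blade_tip in the frame of mat between -0.062 and 0.062 m and z of blade_tip in the frame of mat between -0.002 and 0.025 m and x of handle_end in the frame of mat between -0.092 and 0.092 m and y of handle_end in the frame of mat between -0.062 and 0.062 m and z of handle_end in the frame of mat between -0.002 and 0.025 m and linear speed of each of pack0, pack1, pack2, pack3, spudger below 0.03 m/s); the robot touches nothing.
It fails at once if the fingers push on the cover (over 3 N) before the blade has prised it up 0.1 rad (value of joint cover below 0.1 rad and contact force between the fingers and cover above 3 N).
It fails at once if the spudger presses on a battery pack (over 3 N) (contact force between spudger and pack0 above 3 N or contact force between spudger and pack1 above 3 N or contact force between spudger and pack2 above 3 N or contact force between spudger and pack3 above 3 N).
It fails at once if a pack is dropped or thrown (over 1.2 m/s out of the fingers) ((linear speed of pack0 above 1.2 m/s and contact force between the fingers and pack0 below 0.1 N) or (linear speed of pack1 above 1.2 m/s and contact force between the fingers and pack1 below 0.1 N) or (linear speed of pack2 above 1.2 m/s and contact force between the fingers and pack2 below 0.1 N) or (linear speed of pack3 above 1.2 m/s and contact force between the fingers and pack3 below 0.1 N)).
It fails at once if a bystander is shoved more than 30 mm (distance of any of phone, screw_jar, dispenser, driver, reel, tweezers from where it was at the start of the episode above 0.03 m).
Of pack0, pack1, pack2, pack3 only 3 to 4 are there at a start; the rules pass over those that are not, and their reading is None.
At some moment in a run one of spudger may be knocked a few centimetres aside while the robot is not near it.
It also fails if it takes over 208 s, if anything falls off the work surface, if the arm or the gripper's body presses on something with over 40 N, if the wrist force passes 120 N, or if a joint passes its speed limit or range.

## Working session

There is one attempt and no reset: what is moved stays moved. The work goes in short steps, Python scripts to look and compute and a tool call to move; the robot and the scene stay as the last step left them, time stands still between calls to the robot, and variables do not carry over. Pictures are saved under pics/ and viewed, at most 14 in all, crops included, and the job is handed in when it is done.

Besides the shell and the picture viewer there is one more tool, called after "Request:" as a command line: name --argument value ..., lists and objects as JSON in quotes. drive_tool: Moves the arm, as the interface text tells. Its arguments: {"type":"object","properties":{"series":{"type":"array","items":{"type":"array"}}},"required":["series"]}

```bash
ls; mkdir -p pics; python3 - <<'E'
from rig import *
import cv2
s=observe();print(s)
for n in("top","side"):
    cv2.imwrite(f"pics/{n}0.png",cv2.resize(read_camera(n)[:,:,::-1],(800,600),interpolation=cv2.INTER_CUBIC))
for n in("top","side","wrist"):print(n,get_calibration(n))
E
```

```text
pics
{'t': 0.0, 'q': array([-1.20989553,  0.32184288, -0.07008634,  1.4516555 ,  0.02262456,
        1.37077641, -0.05690552]), 'qd': array([-0.00155066,  0.00068188,  0.00058603,  0.00245927, -0.00087341,
       -0.00081309,  0.00117046]), 'joint_efforts': array([-4.91301557e-05, -4.91282845e+01, -4.03854540e-01, -3.12531137e+01,
       -6.38217176e-02,  4.36741335e-02,  1.70588742e-04]), 'ee_pos': array([220.79999661, 610.77658618, 221.4583976 ]), 'eef_rot': array([-1.04258416e-04,  1.72517376e-01,  9.85006019e-01, -9.41777505e-04]), 'ft_force': array([-0.58427361, -0.08822607,  0.0324021 ]), 'wrist_torque': array([-0.06949697,  0.04173463,  0.01938296]), 'finger_force': 0.0, 'opening': 86.962242250649}
top {'fx': 375.37961467856496, 'fy': 375.37961467856496, 'cx': 261.1705145029446, 'cy': 192.22786714231336, 'eye': array([ 457.33198243,   12.63285492, 1068.00260609]), 'attitude': array([-0.0420244 ,  0.71446111, -0.69794403,  0.02556158])}
side {'fx': 464.36435034147684, 'fy': 464.36435034147684, 'cx': 260.30903055831715, 'cy': 197.0395517688423, 'eye': array([  65.70013198, 1016.52340191, 1258.73321512]), 'attitude': array([ 0.08075535, -0.22623209,  0.90023295, -0.36315046])}
wrist {'fx': 335.18261214784644, 'fy': 335.18261214784644, 'cx': 261.6683614788968, 'cy': 184.73353408096833, 'eye': array([144.58899036, 638.799111  , 384.40947336]), 'attitude': array([0.12221772, 0.80916665, 0.5684081 , 0.08499645])}
```

View pics/top0.png

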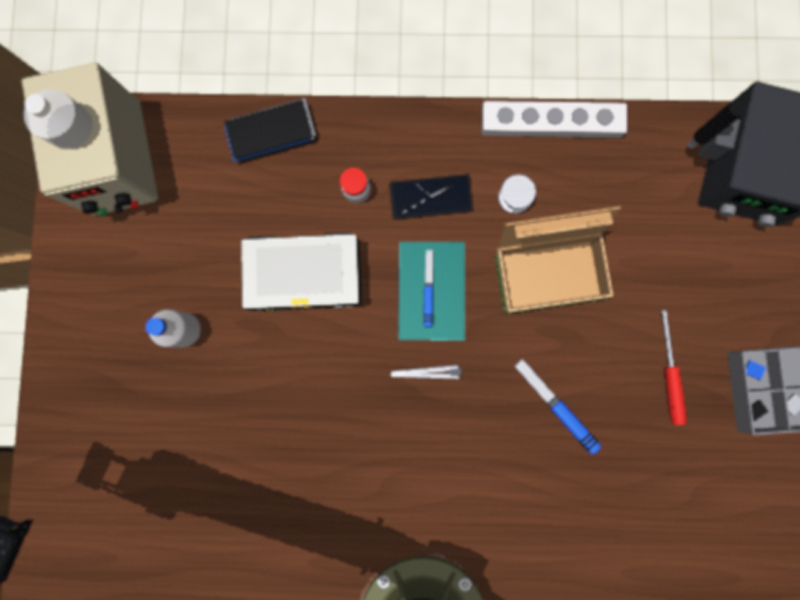

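View pics/side0.png

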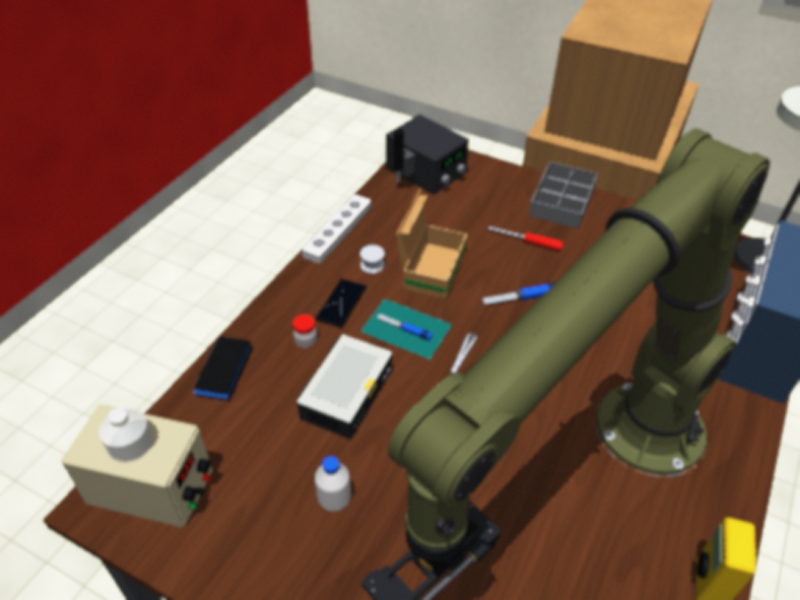

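Top view (800x600): lookalikes for the spudger are the small blue/steel tool on the mat (428,288) and a larger one on the bench (560,408). The smaller one on the mat is meant. Cover is at (300,272), carton (555,270), phone on the mat's far side (430,197) with a second phone (270,130).

```bash
cat > h.py <<'E'
from rig import *
import numpy as np, cv2
from scipy.spatial.transform import Rotation as R
def rot(q): return R.from_quat([q[1],q[2],q[3],q[0]])
def ray(c,p):
    d=np.array([(p[0]-c['cx'])/c['fx'],(p[1]-c['cy'])/c['fy'],1.]); return c['eye'],rot(c['attitude']).apply(d)
def onz(c,p,z):
    e,d=ray(c,p); return e+d*(z-e[2])/d[2]
def tri(obs):
    A=np.zeros((3,3));b=np.zeros(3)
    for c,p in obs:
        e,d=ray(c,p);d=d/np.linalg.norm(d);M=np.eye(3)-np.outer(d,d);A+=M;b+=M@e
    return np.linalg.solve(A,b)
def proj(c,X):
    v=rot(c['attitude']).inv().apply(np.atleast_2d(X)-c['eye']); return np.c_[v[:,0]/v[:,2]*c['fx']+c['cx'],v[:,1]/v[:,2]*c['fy']+c['cy']]
def toolshift(target):  # world TCP target -> shift in tool axes (m)
    s=observe(); return rot(s['eef_rot']).inv().apply(np.array(target)-s['ee_pos'])/1000
E
python3 - <<'E'
from h import *
t=get_calibration("top");k=1.5625
for n,p,z in [("blade tip",(429,250),10),("handle end",(428,326),10),("matTL",(399,242),2),("matTR",(465,242),2),("matBR",(465,340),2),("matBL",(399,340),2),
 ("covTL",(242,239),64),("covTR",(357,235),64),("covBR",(358,303),64),("covBL",(242,307),64),("mark",(300,301),64),
 ("carFL",(507,311),62),("carFR",(612,296),62),("carBL",(498,247),62),("carBR",(605,236),62),("reel",(517,192),40),("phone",(430,197),8),("jar",(354,182),60),("disp",(156,327),120),("twz",(425,373),0)]:
    print(n,onz(t,np.array(p)/k,z).round(1))
s=observe();T=rot(s['eef_rot']);w=get_calibration('wrist')
print(T.as_matrix().round(3)); print("cam in tool",T.inv().apply(w['eye']-s['ee_pos']).round(1),(T.inv()*rot(w['attitude'])).as_matrix().round(3))
print(toolshift([560,-0,330]))
E
```

```text
blade tip [651.7   2.6  10. ]
handle end [512.9   1.5  10. ]
matTL [667.   58.1   2. ]
matTR [669.5 -63.4   2. ]
matBR [489.5 -66.1   2. ]
matBL [486.7  53.4   2. ]
covTL [654.6 330.3  64. ]
covTR [665.7 129.   64. ]
covBR [546.9 123.4  64. ]
covBL [535.4 324.1  64. ]
mark [548.1 223.8  64. ]
carFL [ 539.  -132.7   62. ]
carFR [ 568.8 -311.6   62. ]
carBL [ 649.9 -116.3   62. ]
carBR [ 672.9 -300.4   62. ]
reel [ 754.3 -151.9   40. ]
phone [751.2   2.8   8. ]
jar [761.4 137.9  60. ]
disp [495.1 446.3 120. ]
twz [428.3   5.    0. ]
[[-0.94   0.34  -0.001]
 [ 0.34   0.94  -0.002]
 [-0.    -0.002 -1.   ]]
cam in tool [ 8.120e+01  1.000e-01 -1.628e+02] [[ 0.001 -0.956 -0.294]
 [ 1.     0.     0.   ]
 [-0.    -0.294  0.956]]
[-0.52663287 -0.45935985 -0.10759238]
```

Request:
drive_tool --series '[[[-0.2535,-0.2335,-0.039],-0.35,0.087],[[-0.2535,-0.2335,-0.039],-0.35,0.087],[[-0.2535,-0.2335,-0.039],-0.35,0.087],[[-0.2535,-0.2335,-0.039],-0.35,0.087],[[-0.2535,-0.2335,-0.039],-0.35,0.087],[[-0.2535,-0.2335,-0.039],-0.35,0.087],[[-0.2535,-0.2335,-0.039],-0.35,0.087],[[-0.2535,-0.2335,-0.039],-0.35,0.087],[[-0.2535,-0.2335,-0.039],-0.35,0.087],[[-0.2535,-0.2335,-0.039],-0.35,0.087]]'

```text
t: 0.93
ee_pos: [382.8, 301.0, 262.2]
eef_rot: [0.001, 0.003, 1.0, -0.0]
ft_force: [-0.3, 0.9, -0.5]
opening: 86.9
finger_force: 0.0
```

Request:
drive_tool --series '[[[-0.16,-0.245,0],0,0.087],[[-0.16,-0.245,0],0,0.087],[[-0.16,-0.245,0],0,0.087],[[-0.16,-0.245,0],0,0.087],[[-0.16,-0.245,0],0,0.087],[[-0.16,-0.245,0],0,0.087],[[-0.16,-0.245,0],0,0.087],[[-0.16,-0.245,0],0,0.087],[[-0.16,-0.245,0],0,0.087],[[-0.16,-0.245,0],0,0.087]]'

```text
t: 1.77
ee_pos: [540.3, 62.9, 260.9]
eef_rot: [-0.001, -0.002, 1.0, 0.0]
ft_force: [-0.6, 1.2, 0.9]
opening: 87.0
finger_force: 0.0
```

```bash
cat >> h.py <<'E'
import pickle
def shot(n,cam="wrist",crop=None,view=True):
    c=get_calibration(cam);im=read_camera(cam)[:,:,::-1]
    pickle.dump((c,im),open(f"pics/{n}.pkl","wb"))
    if view:
        x0,y0,x1,y1=crop or (0,0,512,384);k=min(800/(x1-x0),600/(y1-y0))
        cv2.imwrite(f"pics/{n}.png",cv2.resize(np.ascontiguousarray(im[y0:y1,x0:x1]),None,fx=k,fy=k,interpolation=cv2.INTER_CUBIC));print("scale",k)
    return c,im
def load(n): return pickle.load(open(f"pics/{n}.pkl","rb"))
E
python3 -c "
from h import *
s=observe();print(s['t'],s['ee_pos'],s['eef_rot'])
shot('w1')"
```

```text
1.7667 [540.34177681  62.90044303 260.85051447] [-7.33733826e-04 -2.38069904e-03  9.99996832e-01  3.60122227e-04]
scale 1.5625
```

View pics/w1.png

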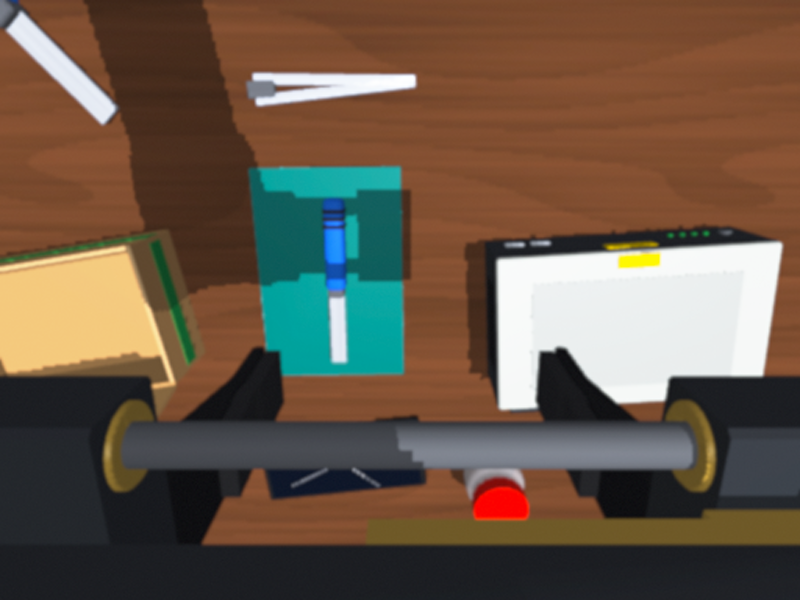

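Wrist view: spudger handle end (333,199), blade tip (339,363); cover front corners (497,259), (781,241), yellow mark (639,261); tweezers (335,88) beyond. The tool on the mat is the small one (blade+handle ≈139 mm).

```bash
python3 - <<'E'
from h import *
w,_=load('w1');t=get_calibration("top");k=1.5625
P=lambda p:np.array(p)/k
for n,a,b,z in [("tip",(339,363),(429,250),10),("end",(333,199),(428,326),10),("junction",(337,290),(428,284),10),("covFR",(497,259),(358,303),64),("covFL",(781,241),(242,307),64),("mark",(639,261),(300,301),64),("matFR",(250,168),(465,340),2),("matFL",(401,167),(399,340),2),("matBL",(403,374),(399,242),2)]:
    print(n,onz(w,P(a),z).round(1),onz(t,P(b),z).round(1),"tri",tri([(w,P(a)),(t,P(b))]).round(1))
E
```

```text
tip [653.7   3.6  10. ] [651.7   2.6  10. ] tri [651.3   3.4  14.2]
end [512.9   3.7  10. ] [512.9   1.5  10. ] tri [514.    1.6  -2.4]
junction [587.7   4.2  10. ] [589.2   3.1  10. ] tri [590.2   3.1   2. ]
covFR [547.5 125.6  64. ] [546.9 123.4  64. ] tri [545.8 123.3  72.6]
covFL [533.6 323.7  64. ] [535.4 324.1  64. ] tri [534.8 325.   61.8]
mark [548.5 226.2  64. ] [548.1 223.8  64. ] tri [547.  222.5  71.5]
matFR [490.1 -61.8   2. ] [489.5 -66.1   2. ] tri [490.7 -67.3 -16.2]
matFL [488.7  57.    2. ] [486.7  53.4   2. ] tri [488.7  55.5 -19.6]
matBL [667.9  58.9   2. ] [667.   58.1   2. ] tri [666.6  58.5   4.3]
```

Request:
drive_tool --series '[[[0.03,-0.04,0.12],0,0.05],[[0.03,-0.04,0.12],0,0.05],[[0.03,-0.06,0.12],0,0.05],[[0.03,-0.06,0.12],0,0.05],[[0.03,-0.06,0.12],0,0.05],[[0.03,-0.06,0.12],0,0.05]]'

```text
t: 2.32
ee_pos: [511.7, 2.7, 142.6]
eef_rot: [0.001, -0.002, 1.0, 0.001]
ft_force: [0.0, 0.6, 1.3]
opening: 55.6
finger_force: 0.0
```

```bash
python3 -c "
from h import *
s=observe();print(s['t'],s['ee_pos'],s['eef_rot'],s['opening'])
shot('w2')"
```

```text
2.3167 [511.69126335   2.67997033 142.61007367] [ 6.32865098e-04 -2.11693275e-03  9.99997371e-01  6.14000403e-04] 55.579229714081336
scale 1.5625
```

View pics/w2.png

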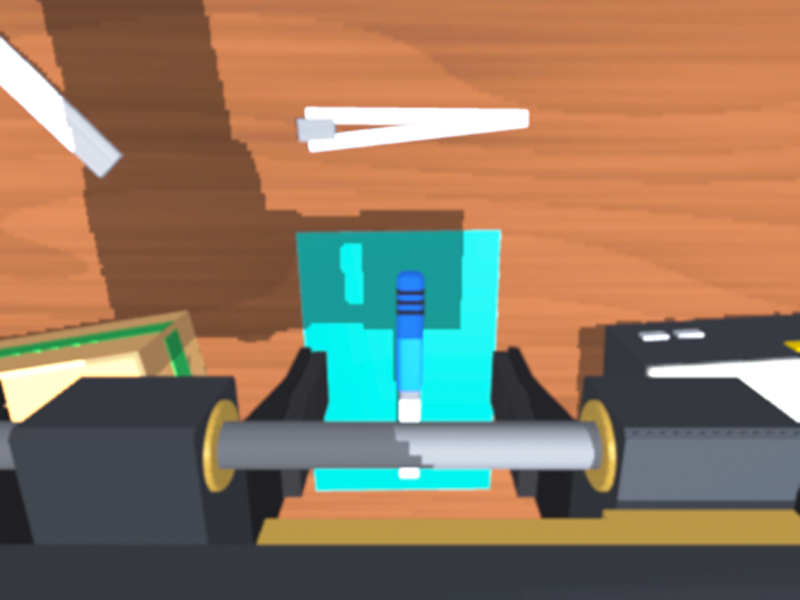

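Spudger sits centred, handle end (410,272), tip (409,478), straight along x. Approach.

Request:
drive_tool --series '[[[-0.0635,0,0.1],0,0.04],[[-0.0635,0,0.1],0,0.04],[[-0.0635,0,0.1],0,0.04],[[-0.0635,0,0.1],0,0.04],[[-0.0635,0,0.1],0,0.04],[[-0.0635,0,0.1],0,0.04]]'

```text
t: 2.87
ee_pos: [576.2, 2.5, 43.6]
eef_rot: [0.001, -0.002, 1.0, 0.0]
ft_force: [-0.2, 0.2, -0.1]
opening: 39.7
finger_force: 0.0
```

```bash
python3 -c "
from h import *
s=observe();print(s['t'],s['ee_pos'],s['eef_rot'],s['opening'],s['ft_force'])
print(toolshift([575,3.2,5]))"
```

```text
2.8667 [576.17163678   2.50807246  43.63807049] [ 1.44211805e-03 -2.41660046e-03  9.99995971e-01  3.71264869e-04] 39.689690337398 [-0.24949831  0.17264031 -0.13078818]
[0.00127978 0.00066916 0.03863504]
```

Request:
drive_tool --series '[[[0.001,0.0005,0.025],0,0.04],[[0.001,0.0005,0.0385],0,0.04],[[0.001,0.0005,0.0385],0,0.04],[[0.001,0.0005,0.0385],0,0.0],[[0.001,0.0005,0.0385],0,0.0],[[0.001,0.0005,0.0385],0,0.0],[[0.001,0.0005,0.0385],0,0.0],[[0.001,0.0005,0.0385],0,0.0],[[0.001,0.0005,0.0385],0,0.0],[[0.001,0.0005,0.0385],0,0.0]]'

```text
t: 3.7
ee_pos: [574.0, 1.8, 3.8]
eef_rot: [0.0, -0.002, 1.0, 0.0]
ft_force: [-1.6, 0.5, 6.9]
opening: 15.6
finger_force: 29.9
```

Request:
drive_tool --series '[[[0,0,-0.04],0,0.0],[[0,0,-0.08],0,0.0],[[0.05,0.02,-0.12],0,0.0],[[0.1,0.05,-0.14],0,0.0],[[0.13,0.09,-0.14],0,0.0],[[0.13,0.12,-0.14],0,0.0],[[0.13,0.16,-0.14],0,0.0],[[0.13,0.18,-0.14],0,0.0],[[0.13,0.18,-0.14],0,0.0],[[0.13,0.18,-0.14],0,0.0]]'

```text
t: 4.53
ee_pos: [441.9, 184.3, 143.0]
eef_rot: [0.0, -0.005, 1.0, 0.0]
ft_force: [-0.4, -1.1, 0.0]
opening: 15.5
finger_force: 29.9
```

```bash
python3 -c "
from h import *
s=observe();print(s['t'],s['ee_pos'],s['eef_rot'],s['opening'],s['ft_force'])
shot('w3')"
```

```text
4.5333 [441.90924571 184.28247553 142.96964545] [ 4.62770156e-05 -4.75866093e-03  9.99988665e-01  1.50251664e-04] 15.537932391761126 [-0.42372302 -1.13015708  0.00750404]
scale 1.5625
```

View pics/w3.png

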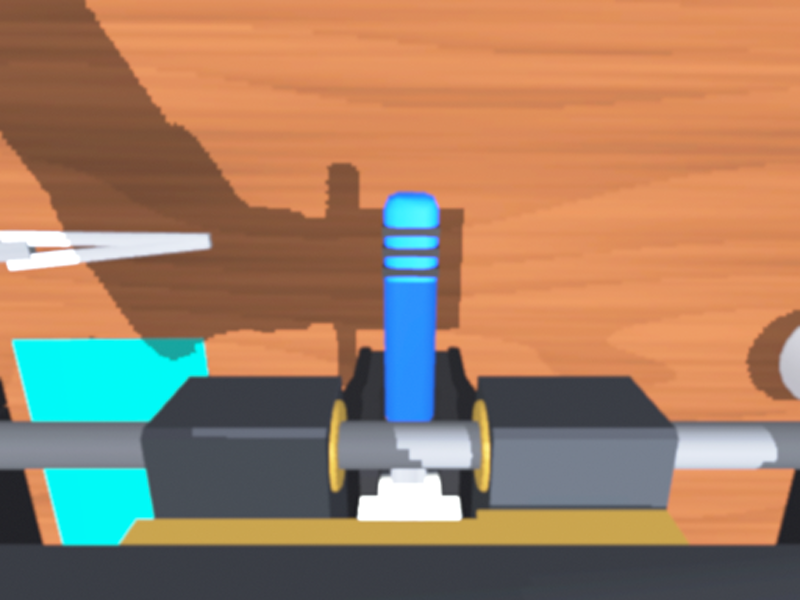

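Spudger is held (handle end (411,200) centred between fingers). Fit the cover rectangle accurately from the top view.

```bash
python3 - <<'E'
from h import *
c,im=shot('t1','top')
hsv=cv2.cvtColor(im,cv2.COLOR_BGR2HSV)
m=((hsv[...,2]>140)&(hsv[...,1]<60)).astype(np.uint8)
n,l,st,ce=cv2.connectedComponentsWithStats(m)
i=l[174,192];print(i,st[i])
cn=max(cv2.findContours((l==i).astype(np.uint8),cv2.RETR_EXTERNAL,cv2.CHAIN_APPROX_NONE)[0],key=len)[:,0]
h=cv2.convexHull(cn)[:,0]
pts=np.array([onz(c,p,64)[:2] for p in h],np.float32)
r=cv2.minAreaRect(pts);print(r);print(cv2.boxPoints(r))
# tip of blade / handle in top now
s=observe();print(s['ee_pos'])
print(proj(c,[[s['ee_pos'][0]+78,s['ee_pos'][1],149],[s['ee_pos'][0]-62,s['ee_pos'][1],149]])*1.5625)
E
```

```text
scale 1.5625
7 [ 154  150   75   47 3221]
((601.7385864257812, 228.90689086914062), (121.88358306884766, 201.45281982421875), 3.6758315563201904)
[[534.4645  325.519  ]
 [547.3799  124.48064]
 [669.0127  132.29477]
 [656.0973  333.33313]]
[442.90687891 180.23944652 142.63084837]
[[315.71319207 313.6674639 ]
 [312.16041888 403.52626264]]
```

View pics/t1.png

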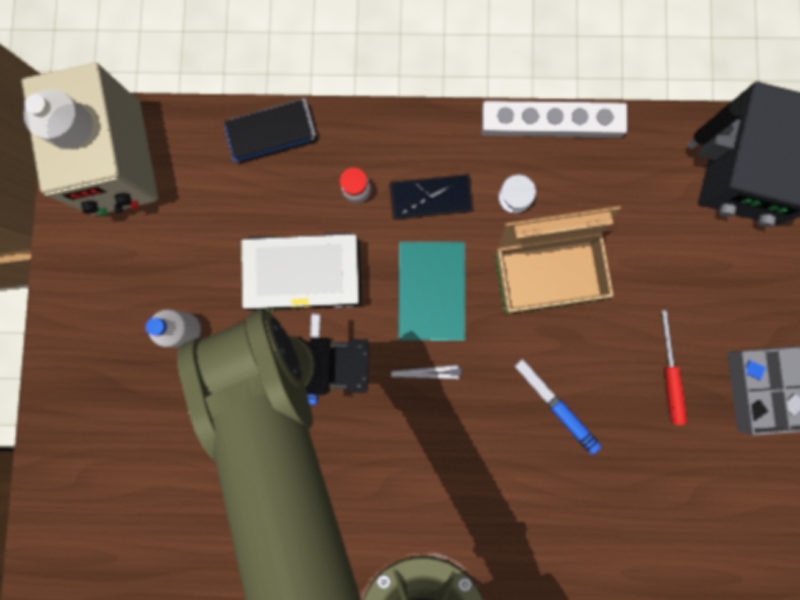

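Blade tip at (315,316) against the predicted (316,314), handle end matches: tool is as modelled. Case centre (601.7,228.9), yaw 3.7°.

Request:
drive_tool --series '[[[0.003,0.0385,0.05],-0.064,0.0],[[0.003,0.0385,0.094],-0.064,0.0],[[0.003,0.0385,0.094],-0.064,0.0],[[0.003,0.0385,0.094],-0.064,0.0],[[0.003,0.0385,0.094],-0.064,0.0],[[0.003,0.0385,0.094],-0.064,0.0],[[0.003,0.0385,0.094],-0.064,0.0]]'

```text
t: 5.22
ee_pos: [441.8, 219.3, 51.1]
eef_rot: [0.002, -0.033, 0.999, 0.001]
ft_force: [0.1, 0.1, -1.0]
opening: 15.7
finger_force: 29.9
```

```bash
python3 -c "
from h import *
s=observe();print(s['t'],s['ee_pos'],rot(s['eef_rot']).as_matrix().round(4),s['ft_force'])
print(toolshift([483,221.2,48.8]))
c,im=shot('s1','side',(180,200,308,296))
a=s['ee_pos'];u=np.array([.998,.064,0]);n=np.array([541.8,225,55]);n2=np.array([-.064,.998,0])
print((proj(c,[a+77*u+[0,0,6.2],n,n+15*n2+[0,0,-3],n-15*n2-[0,0,3],a-62*u+[0,0,6.2]])-[180,200])*6.25)
t,im=shot('t2','top',view=False);
"
```

```text
5.2167 [441.75038499 219.28870315  51.0560592 ] [[-0.9979 -0.065   0.0031]
 [-0.065   0.9979  0.0018]
 [-0.0032  0.0015 -1.    ]] [ 0.11170803  0.13250645 -1.00958829]
[-0.0412791  -0.00077618  0.00238898]
scale 6.25
[[397.01790727 309.51288277]
 [357.27259071 296.07003048]
 [344.59191322 320.64311658]
 [369.99042433 278.82470015]
 [646.36576829 402.82066793]]
```

View pics/s1.png

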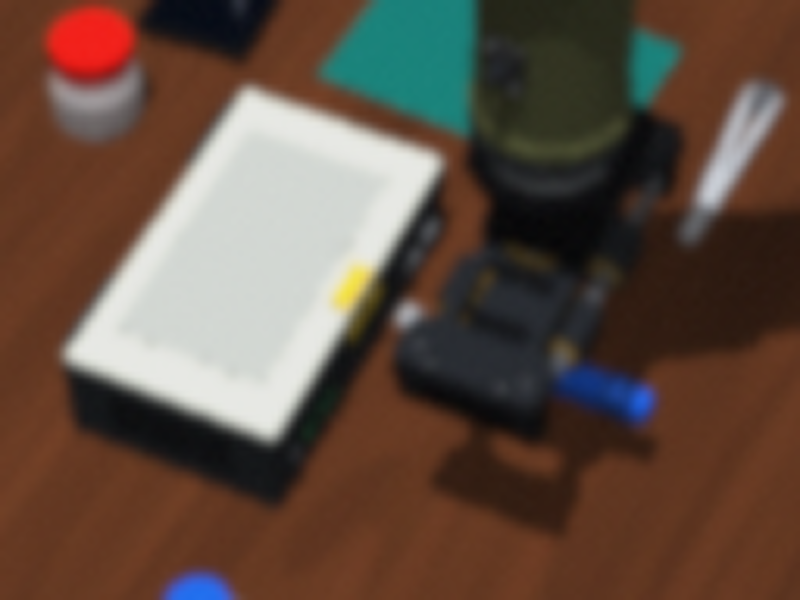

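Side crop: blade tip (398,312) and handle end (645,403), matching the predictions within 3 px; it points at the yellow mark (356,290). Insert gently.

Request:
drive_tool --series '[[[0,-0.0005,0.0022],0,0],[[0,-0.0005,0.0022],0,0],[[-0.01,-0.0007,0.0022],0,0],[[-0.018,-0.0007,0.0022],0,0],[[-0.018,-0.0007,0.0022],0,0]]'

```text
t: 5.73
ee_pos: [460.3, 220.4, 47.4]
eef_rot: [0.001, -0.033, 0.999, 0.0]
ft_force: [-0.1, 0.0, 0.2]
opening: 15.8
finger_force: 29.9
```

```bash
python3 -c "
from h import *
s=observe();print(s['t'],s['ee_pos'],s['ft_force'])
read_camera('top');s=observe();print(s['t'],s['ee_pos'],s['ft_force'])
print(toolshift([481,221.0,48.8]))"
```

```text
5.7333 [460.33723217 220.37467085  47.36802489] [-0.07218842  0.02011802  0.19518665]
5.7833 [459.24225187 220.19347325  47.07930868] [-0.0754654   0.90114505 -1.69471388]
[-0.02176535 -0.00063451 -0.0016964 ]
```

Request:
drive_tool --series '[[[0,-0.0006,-0.0014],0,0],[[-0.008,-0.0006,-0.0014],0,0],[[-0.014,-0.0006,-0.0014],0,0],[[-0.014,-0.0006,-0.0014],0,0]]'

```text
t: 6.12
ee_pos: [473.5, 220.7, 48.6]
eef_rot: [0.001, -0.033, 0.999, 0.0]
ft_force: [1.1, 0.6, 0.4]
opening: 15.8
finger_force: 29.9
```

```bash
python3 -c "
from h import *
for i in range(3): s=observe();print(s['t'],s['ee_pos'],s['ft_force'],s['wrist_torque']);read_camera('top')
"
```

```text
6.1167 [473.50446807 220.70492494  48.58610994] [1.05903868 0.55622755 0.40594959] [0.04817269 0.00563523 0.01488884]
6.1667 [472.68615364 220.56496185  48.35721147] [-0.07180967 -0.28466269 -1.0180467 ] [ 0.03488956 -0.01171561  0.0438935 ]
6.2167 [472.08660894 220.53092557  48.20934838] [0.24710381 0.37110582 0.32935026] [0.0357751  0.0108335  0.02858815]
```

Request:
drive_tool --series '[[[-0.005,-0.0002,0],0,0],[[-0.009,-0.0003,0],0,0],[[-0.009,-0.0003,0],0,0],[[-0.009,-0.0003,0],0,0]]'

```text
t: 6.6
ee_pos: [481.1, 220.9, 48.3]
eef_rot: [0.0, -0.033, 0.999, -0.0]
ft_force: [-0.0, -0.3, -0.4]
opening: 15.6
finger_force: 29.9
```

```bash
python3 -c "
from h import *
for i in range(2): s=observe();print(s['t'],s['ee_pos'],s['ft_force'],s['wrist_torque']);c,im=shot('s2','side',(200,210,280,270))
"
```

```text
6.6 [481.0886243  220.85852144  48.30210146] [-0.03780733 -0.32398363 -0.37320008] [0.01657796 0.01373886 0.03641363]
scale 10.0
6.65 [480.85704542 220.8550786   48.22997393] [ 0.20381268  0.6285573  -0.83930992] [ 0.02382657 -0.00765143 -0.0301761 ]
scale 10.0
```

View pics/s2.png

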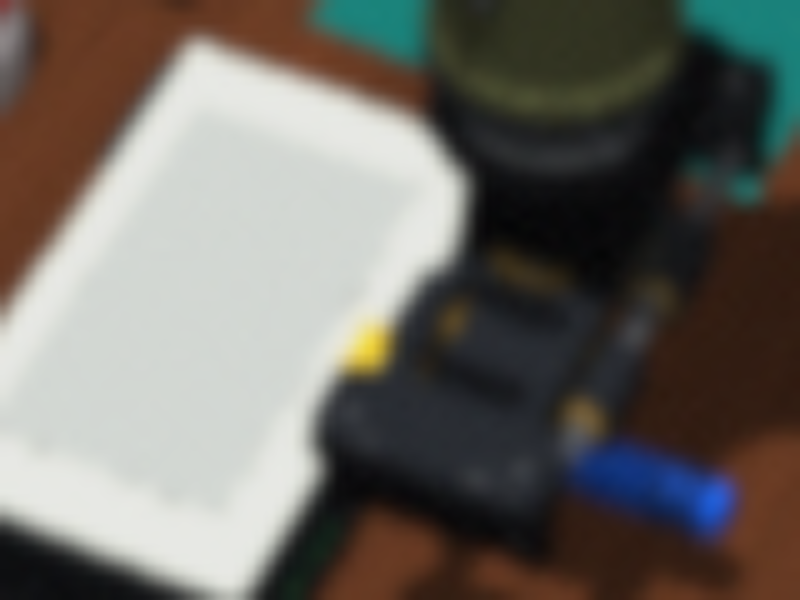

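Blade is in the notch (no forces, mark at (370,347) right ahead of the gripper). Lift.

Request:
drive_tool --series '[[[0,0,-0.005],0,0],[[0,0,-0.01],0,0],[[0,0,-0.015],0,0],[[0,0,-0.02],0,0],[[0,0,-0.025],0,0],[[0,0,-0.03],0,0],[[0,0,-0.03],0,0]]'

```text
t: 7.28
ee_pos: [480.6, 221.0, 79.3]
eef_rot: [-0.0, -0.034, 0.999, 0.0]
ft_force: [-1.5, -0.7, -2.7]
opening: 15.7
finger_force: 30.0
```

```bash
python3 -c "
from h import *
for i in range(2): s=observe();print(s['t'],s['ee_pos'],s['ft_force'],s['wrist_torque']);c,im=shot('s3','side',(180,190,308,286))
"
```

```text
7.2833 [480.55543251 221.044354    79.25297679] [-1.47214284 -0.69380153 -2.74375401] [-0.15714813  0.3523036  -0.05377051]
scale 6.25
7.3333 [480.50347971 221.04268756  78.88377521] [-0.93915101 -0.84582724 -0.81947591] [-0.1146714   0.300711   -0.02011646]
scale 6.25
```

View pics/s3.png

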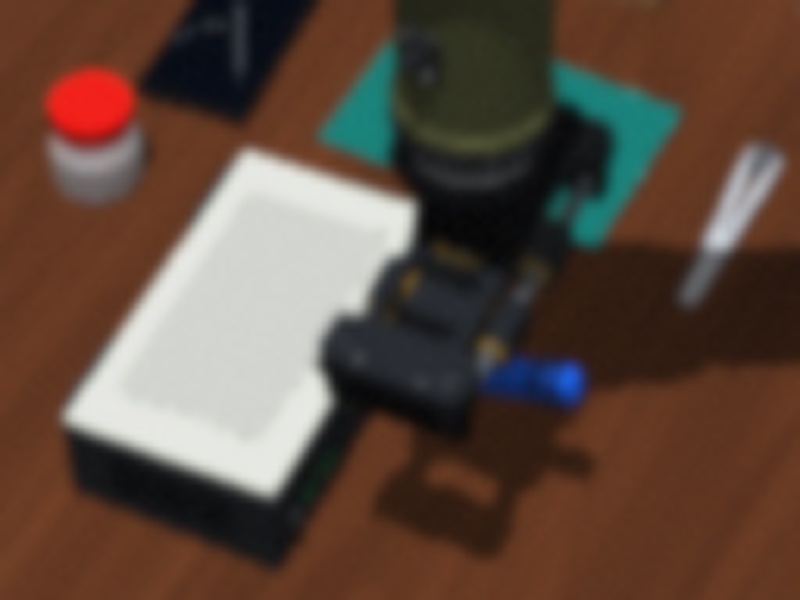

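The cover has not lifted: the spudger is twisting in the fingers (handle end now higher-pitched). I'll lever instead: lower the handle so the blade pivots on the notch sill and its tip lifts the cover. Track pitch and cover numerically.

Request:
drive_tool --series '[[[0,0,0.006],0,0],[[0,0,0.012],0,0],[[0,0,0.018],0,0],[[0,0,0.024],0,0],[[0,0,0.03],0,0],[[0,0,0.034],0,0],[[0,0,0.034],0,0]]'

```text
t: 7.97
ee_pos: [480.6, 221.2, 43.4]
eef_rot: [-0.0, -0.034, 0.999, -0.0]
ft_force: [0.1, 0.6, 1.6]
opening: 15.9
finger_force: 30.0
```

```bash
cat >> h.py <<'E'
CU=np.array([.998,.064,0])
def plane_pt(c,p,q,n):
    e,d=ray(c,p);return e+d*(((np.array(q)-e)@n)/(d@n))
def spud():
    """handle end height etc from side view: blue blob far end, in vertical plane thru TCP along case x"""
    s=observe();c,im=shot('sx','side',view=False);hsv=cv2.cvtColor(np.ascontiguousarray(im),cv2.COLOR_BGR2HSV)
    m=((hsv[...,0]>100)&(hsv[...,0]<125)&(hsv[...,1]>150)&(hsv[...,2]>60)).astype(np.uint8)
    a=s['ee_pos'];pe=proj(c,a-62*CU)[0]
    n,l,st,ce=cv2.connectedComponentsWithStats(m)
    i=min((k for k in range(1,n) if st[k,4]>8),key=lambda k:np.linalg.norm(ce[k]-pe))
    P=plane_pt(c,ce[i],a,np.array([-.064,.998,0]))
    # light cover: front-left corner
    mm=((hsv[...,2]>140)&(hsv[...,1]<60)).astype(np.uint8);n2,l2,st2,ce2=cv2.connectedComponentsWithStats(mm)
    j=l2[int(round(proj(c,[[610,240,64]])[0,1])),int(round(proj(c,[[610,240,64]])[0,0]))]
    ys,xs=np.nonzero(l2==j);
    print('t',round(s['t'],2),'tcp',a.round(1),'F',s['ft_force'].round(1),'T',s['wrist_torque'].round(2),'| handle blob rel tcp: x',((P-a)@CU).round(1),'z',(P-a)[2].round(1),'area',st[i,4],'| cover blob bottom row',ys.max(),'at col',xs[ys==ys.max()].mean().round(1),'area',len(ys))
E
python3 -c "
from h import *
spud();spud()"
```

```text
t 7.97 tcp [480.6 221.2  43.4] F [0.1 0.6 1.6] T [0.27 0.09 0.06] | handle blob rel tcp: x -37.9 z 2.2 area 80 | cover blob bottom row 268 at col 221.5 area 1723
t 8.02 tcp [480.6 221.   43.7] F [-0.5  0.4 -0.3] T [0.11 0.01 0.01] | handle blob rel tcp: x -37.7 z 2.5 area 81 | cover blob bottom row 268 at col 221.5 area 1725
```

Request:
drive_tool --series '[[[-0.004,0,0],0,0],[[-0.008,0,0],0,0],[[-0.012,0,0],0,0],[[-0.015,0,0],0,0],[[-0.015,0,0],0,0]]'

```text
t: 8.48
ee_pos: [496.9, 221.8, 44.5]
eef_rot: [0.001, -0.033, 0.999, 0.0]
ft_force: [0.8, 0.1, -0.1]
opening: 15.9
finger_force: 30.0
```

```bash
python3 -c "
from h import *
spud()"
```

```text
t 8.48 tcp [496.9 221.8  44.5] F [ 0.8  0.1 -0.1] T [ 0.06 -0.13 -0.  ] | handle blob rel tcp: x -37.2 z 2.1 area 81 | cover blob bottom row 268 at col 221.5 area 1556
```

Request:
drive_tool --series '[[[0,0,0.004],0,0],[[0,0,0.008],0,0],[[0,0,0.012],0,0],[[0,0,0.015],0,0],[[0,0,0.015],0,0]]'

```text
t: 8.95
ee_pos: [498.1, 222.2, 30.8]
eef_rot: [0.002, -0.033, 0.999, 0.001]
ft_force: [0.1, -1.6, 8.3]
opening: 16.2
finger_force: 30.0
```

```bash
python3 -c "
from h import *
spud();spud()"
```

```text
t 8.95 tcp [498.1 222.2  30.8] F [ 0.1 -1.6  8.3] T [-0.14 -0.33 -0.02] | handle blob rel tcp: x -34.9 z -5.8 area 80 | cover blob bottom row 268 at col 222.0 area 1573
t 9.0 tcp [498.1 222.2  30.9] F [ 1.3 -0.9  8.1] T [-0.23 -0.41 -0.03] | handle blob rel tcp: x -34.8 z -6.0 area 83 | cover blob bottom row 268 at col 222.0 area 1572
```

Request:
drive_tool --series '[[[-0.004,0,0],0,0],[[-0.008,0,0],0,0],[[-0.008,0,0.003],0,0],[[-0.008,0,0.005],0,0],[[-0.008,0,0.005],0,0]]'

```text
t: 9.47
ee_pos: [501.6, 222.3, 25.1]
eef_rot: [-0.002, -0.034, 0.999, -0.0]
ft_force: [-8.9, -1.7, 14.6]
opening: 15.1
finger_force: 30.0
```

```bash
python3 -c "
from h import *
spud();spud()"
```

```text
t 9.47 tcp [501.6 222.3  25.1] F [-8.9 -1.7 14.6] T [-0.53  1.75 -0.02] | handle blob rel tcp: x -33.7 z -8.6 area 80 | cover blob bottom row 267 at col 221.5 area 1511
t 9.52 tcp [501.5 222.4  25.1] F [-8.9 -2.2 13.8] T [-0.49  1.73 -0.01] | handle blob rel tcp: x -33.6 z -8.3 area 81 | cover blob bottom row 267 at col 221.5 area 1512
```

```bash
cat >> h.py <<'E'
def cov():
    c,a=load('s1');_,b=shot('sy','side',view=False)
    C=np.array([601.7,228.9,0]);V=np.array([-.064,.998,0])
    f=lambda th,y:C+60*CU+[0,0,58]-120*np.cos(th)*CU+[0,0,120*np.sin(th)]+y*V+6*(np.sin(th)*CU+np.array([0,0,np.cos(th)]))
    p0=np.float32(proj(c,[f(0,98),f(0,60),C+60*CU+[0,0,64]+98*V]))[:,None]
    g=lambda i:cv2.cvtColor(np.ascontiguousarray(i),cv2.COLOR_BGR2GRAY)
    p1,st,_=cv2.calcOpticalFlowPyrLK(g(a),g(b),p0,None,winSize=(13,13),maxLevel=1)
    print('cover flow',(p1-p0)[:,0].round(2).tolist(),'pred',[(th,(proj(c,[f(th,98)])[0]-p0[0,0]).round(2).tolist()) for th in(.04,.08,.12,.2)])
E
python3 -c "
from h import *
cov()"
```

```text
cover flow [[-0.8100000023841858, -2.119999885559082], [-1.9600000381469727, -8.180000305175781], [-0.019999999552965164, -0.33000001311302185]] pred [(0.04, [-0.16, -0.94]), (0.08, [-0.37, -1.9]), (0.12, [-0.64, -2.88]), (0.2, [-1.34, -4.9])]
```

Request:
drive_tool --series '[[[-0.002,0,0.001],0,0],[[-0.004,0,0.002],0,0],[[-0.005,0,0.004],0,0],[[-0.005,0,0.004],0,0]]'

```text
t: 9.95
ee_pos: [503.7, 222.5, 22.7]
eef_rot: [-0.006, -0.034, 0.999, -0.0]
ft_force: [-19.4, -4.1, 33.3]
opening: 15.8
finger_force: 30.0
```

```bash
python3 -c "
from h import *
spud();cov()"
```

```text
t 9.95 tcp [503.7 222.5  22.7] F [-19.4  -4.1  33.3] T [-1.19  4.46 -0.08] | handle blob rel tcp: x -33.9 z -5.7 area 80 | cover blob bottom row 267 at col 221.5 area 1472
cover flow [[-0.9900000095367432, -2.1500000953674316], [0.47999998927116394, -13.109999656677246], [-0.019999999552965164, -0.33000001311302185]] pred [(0.04, [-0.16, -0.94]), (0.08, [-0.37, -1.9]), (0.12, [-0.64, -2.88]), (0.2, [-1.34, -4.9])]
```

Cover is at ~0.08 rad but the handle's rear bottoms out on the bench. Ease up, insert deeper (blade well above the packs), and lever again.

Request:
drive_tool --series '[[[0,0,-0.006],0,0],[[0,0,-0.012],0,0],[[-0.005,0,-0.012],0,0],[[-0.009,0,-0.012],0,0],[[-0.012,0,-0.012],0,0],[[-0.012,0,-0.012],0,0]]'

```text
t: 10.55
ee_pos: [520.7, 223.3, 31.5]
eef_rot: [-0.001, -0.033, 0.999, -0.0]
ft_force: [-2.3, 0.6, -1.9]
opening: 15.6
finger_force: 30.0
```

```bash
python3 -c "
from h import *
spud();cov()"
```

```text
t 10.55 tcp [520.7 223.3  31.5] F [-2.3  0.6 -1.9] T [-0.03  0.64  0.02] | handle blob rel tcp: x -34.1 z -6.5 area 82 | cover blob bottom row 264 at col 221.0 area 1178
cover flow [[-3.2200000286102295, -5.460000038146973], [-4.739999771118164, -16.549999237060547], [0.029999999329447746, -0.7300000190734863]] pred [(0.04, [-0.16, -0.94]), (0.08, [-0.37, -1.9]), (0.12, [-0.64, -2.88]), (0.2, [-1.34, -4.9])]
```

Clips released: cover at about 0.2 rad, resting on the blade. Swing it up along its arc.

Request:
drive_tool --series '[[[0,0,-0.006],0,0],[[0.003,0,-0.014],0,0],[[0.006,0,-0.022],0,0],[[0.007,0,-0.032],0,0],[[0.006,0,-0.0425],0,0],[[0.001,0,-0.05],0,0],[[-0.006,0,-0.058],0,0],[[-0.013,0,-0.063],0,0],[[-0.02,0,-0.0675],0,0],[[-0.02,0,-0.0675],0,0]]'

```text
t: 11.48
ee_pos: [543.5, 225.4, 101.4]
eef_rot: [0.002, -0.033, 0.999, 0.001]
ft_force: [-0.0, -0.1, -0.9]
opening: 15.7
finger_force: 30.0
```

```bash
python3 -c "
from h import *
spud();shot('s4','side',(150,150,310,270))"
```

```text
t 11.48 tcp [543.5 225.4 101.4] F [-0.  -0.1 -0.9] T [ 0.06  0.   -0.02] | handle blob rel tcp: x -33.9 z -5.3 area 109 | cover blob bottom row 383 at col 279.5 area 143063
scale 5.0
```

View pics/s4.png

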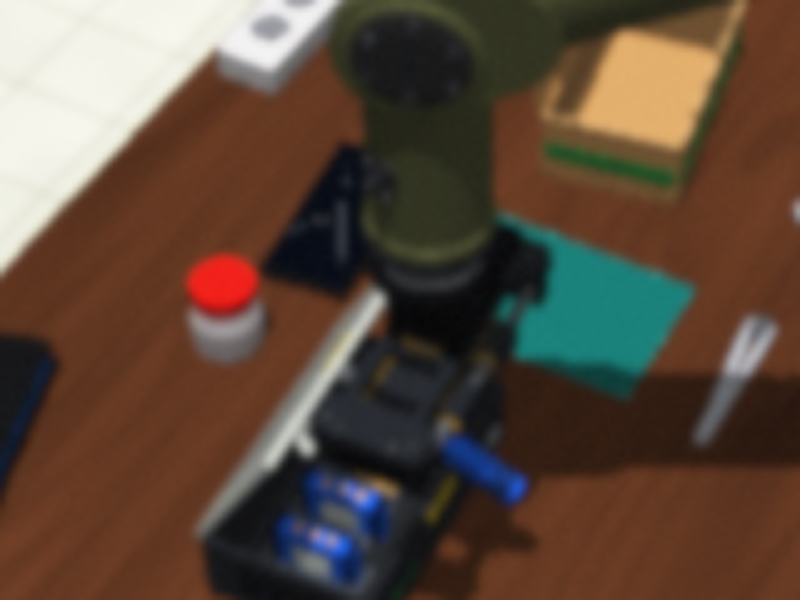

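Cover is swung up to about 1 rad with the blade behind it at (305,440); two packs visible at left (345,500), (320,545). Continue past upright.

Request:
drive_tool --series '[[[-0.01,0,-0.005],0,0],[[-0.02,0,-0.009],0,0],[[-0.031,0,-0.012],0,0],[[-0.043,0,-0.013],0,0],[[-0.055,0,-0.013],0,0],[[-0.067,0,-0.012],0,0],[[-0.074,0,-0.01],0,0],[[-0.08,0,-0.008],0,0],[[-0.08,0,-0.008],0,0],[[-0.08,0,-0.008],0,0]]'

```text
t: 12.42
ee_pos: [620.2, 230.1, 107.1]
eef_rot: [-0.0, -0.033, 0.999, -0.0]
ft_force: [-0.2, -0.1, -0.5]
opening: 15.6
finger_force: 30.0
```

Request:
drive_tool --series '[[[0.02,0,-0.01],0,0],[[0.05,0,-0.02],0,0],[[0.08,0,-0.03],0,0],[[0.11,-0.03,-0.04],0,0],[[0.12,-0.07,-0.04],0,0],[[0.12,-0.11,-0.04],0,0],[[0.12,-0.15,-0.04],0,0],[[0.12,-0.19,-0.04],0.064,0],[[0.12,-0.22,-0.04],0.064,0],[[0.12,-0.22,-0.04],0.064,0]]'

```text
t: 13.25
ee_pos: [515.2, -5.5, 148.4]
eef_rot: [0.001, 0.004, 1.0, -0.001]
ft_force: [0.6, 0.3, -0.9]
opening: 15.9
finger_force: 30.0
```

```bash
python3 -c "
from h import *
s=observe();print(s['t'],s['ee_pos'],s['eef_rot'],s['ft_force'])
c,im=shot('t3','top',(130,110,410,320))
print((proj(c,[[601.7+60+120*np.sin(a),233+0,58+120*np.cos(a)] for a in (0,.2,.38)])-[130,110])*2.857)"
```

```text
13.25 [515.170503    -5.50683033 148.38269294] [ 7.25247423e-04  3.56998807e-03  9.99992484e-01 -1.32729534e-03] [ 0.59277889  0.29140186 -0.91776554]
scale 2.857142857142857
[[144.42310923  89.96184032]
 [146.33824763  63.1641701 ]
 [149.08907269  41.46421223]]
```

View pics/t3.png

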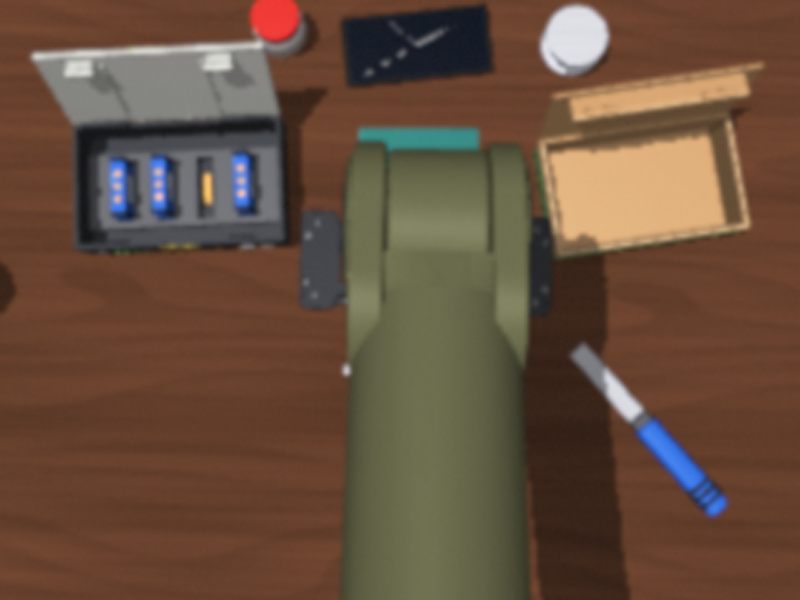

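Cover stands open at about 1.85 rad (edge at row ~50). Packs at (120,187), (161,187), (242,183); slot at (207,187) is empty (only an orange insert). Lay the spudger back on the mat.

Request:
drive_tool --series '[[[-0.03,0.003,0.03],0,0],[[-0.0565,0.0035,0.06],0,0],[[-0.0565,0.0035,0.1],0,0],[[-0.0565,0.0035,0.11],0,0],[[-0.0565,0.0035,0.118],0,0],[[-0.0565,0.0035,0.126],0,0],[[-0.0565,0.0035,0.133],0,0],[[-0.0565,0.0035,0.138],0,0],[[-0.0565,0.0035,0.141],0,0],[[-0.0565,0.0035,0.141],0,0]]'

```text
t: 14.13
ee_pos: [575.8, 7.2, 9.9]
eef_rot: [0.004, -0.002, 1.0, 0.001]
ft_force: [2.1, 0.3, 5.0]
opening: 15.5
finger_force: 30.0
```

```bash
python3 -c "
from h import *
s=observe();print(s['t'],s['ee_pos'],s['eef_rot'],s['ft_force'],s['wrist_torque'])"
```

```text
14.1333 [575.79697223   7.17132446   9.93013788] [ 4.16243986e-03 -1.82789550e-03  9.99989395e-01  7.37205979e-04] [2.09471095 0.31795754 5.00707851] [ 0.05870241 -0.33837522  0.01071203]
```

Request:
drive_tool --series '[[[0,0,0.003],0,0],[[0,0,0.005],0,0],[[0,0,0.005],0,0],[[0,0,0.005],0,0.03],[[0,0,0.005],0,0.035],[[0,0,0.005],0,0.04],[[0,0,0.0],0,0.04],[[0,0,-0.03],0,0.04],[[0,0,-0.07],0,0.04],[[0,0,-0.11],0,0.04]]'

```text
t: 14.97
ee_pos: [569.6, 5.8, 116.5]
eef_rot: [-0.003, -0.001, 1.0, -0.001]
ft_force: [0.9, 0.4, 0.1]
opening: 39.4
finger_force: 0.0
```

Request:
drive_tool --series '[[[0.04,0.02,-0.04],0,0.026],[[0.08,0.05,-0.06],-0.064,0.026],[[0.1,0.09,-0.06],-0.064,0.026],[[0.1,0.12,-0.06],-0.064,0.026],[[0.1,0.15,-0.06],-0.064,0.026],[[0.1,0.18,-0.06],-0.064,0.026],[[0.1,0.2,-0.06],-0.064,0.026],[[0.1,0.2,-0.06],-0.064,0.026]]'

```text
t: 15.63
ee_pos: [469.2, 211.1, 176.2]
eef_rot: [-0.001, -0.037, 0.999, 0.0]
ft_force: [0.4, -0.2, 0.2]
opening: 26.2
finger_force: 0.0
```

```bash
python3 -c "
from h import *
s=observe();print(s['t'],s['ee_pos'],s['eef_rot'],s['ft_force'])
c,im=shot('w4')
c,im=shot('t4','top',view=False)
hsv=cv2.cvtColor(np.ascontiguousarray(im),cv2.COLOR_BGR2HSV);print((proj(c,[[580,0,10]])[0]))
s2=np.ascontiguousarray(im[145:225,245:305]);cv2.imwrite('pics/t4c.png',cv2.resize(s2,None,fx=7,fy=7,interpolation=cv2.INTER_CUBIC))
a=cv2.imread('pics/w4.png');b=cv2.imread('pics/t4c.png');b=cv2.resize(b,(225,300));a[300:600,0:225]=b;cv2.imwrite('pics/m4.png',a)"
```

```text
15.6333 [469.17937168 211.10735799 176.24076025] [-8.45376135e-04 -3.74229622e-02  9.99299088e-01  3.73285793e-04] [ 0.42131276 -0.24207242  0.23773638]
scale 1.5625
[274.94198553 184.99356008]
```

View pics/m4.png

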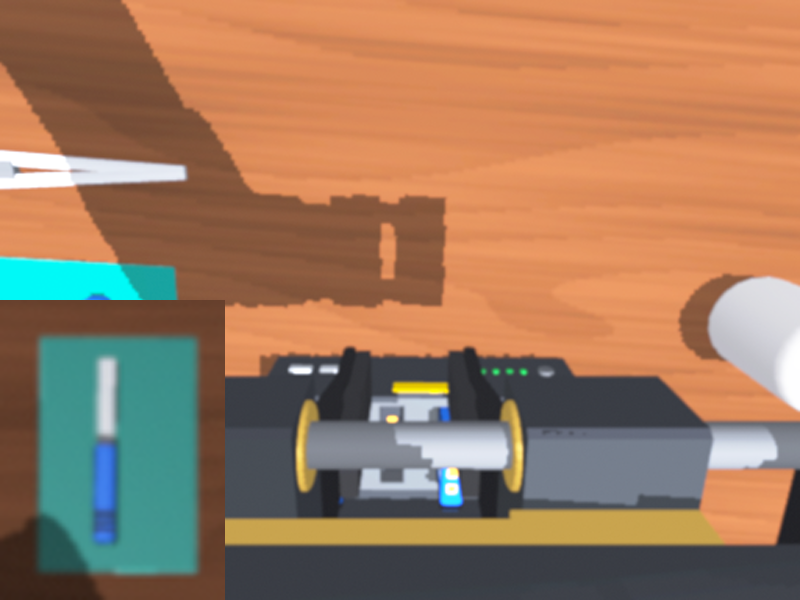

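Spudger lies wholly on the mat (inset), well inside its edges. The wrist view shows the case at its front with the +20 pack at (450,485). Now the pack positions numerically from both views.

```bash
python3 - <<'E'
from h import *
def blobs(n,box):
    c,im=load(n);hsv=cv2.cvtColor(np.ascontiguousarray(im),cv2.COLOR_BGR2HSV)
    m=((hsv[...,0]>100)&(hsv[...,0]<125)&(hsv[...,1]>120)&(hsv[...,2]>50)).astype(np.uint8)
    m=cv2.morphologyEx(m,cv2.MORPH_CLOSE,np.ones((3,3)))
    k,l,st,ce=cv2.connectedComponentsWithStats(m)
    for i in range(1,k):
        if st[i,4]>12 and box[0]<ce[i][0]<box[2] and box[1]<ce[i][1]<box[3]:
            print(n,st[i],ce[i].round(1),'z48',onz(c,ce[i],48).round(1))
blobs('t3',(150,150,240,210));blobs('t4',(150,150,240,210))
c,im=load('t3')
C=np.array([601.7,228.9,0]);V=np.array([-.064,.998,0])
print(proj(c,[C+y*V+[0,0,48] for y in(60,20,-60)]).round(1))
# case outer rim corners + carton corners read from t3 (crop px)
for n,p,z in [("caseFL",(78,248),58),("caseFR",(288,241),58),("caseBL",(75,125),58),("caseBR",(283,118),58),("carFL",(557,256),62),("carFR",(749,228),62),("carBL",(538,142),62),("carBR",(733,113),62)]:
    print(n,onz(c,np.array(p)/2.857+[130,110],z).round(1))
w,_=load('w4');print('w4 carton? mark',onz(w,np.array([421,388])/1.5625,52).round(1), 'pack20',onz(w,np.array([450,500])/1.5625,48).round(1))
s=observe();print(s['ee_pos'],rot(s['eef_rot']).as_matrix().round(4))
E
```

```text
t3 [211 163   8  22 110] [214.9 173.3] z48 [604.5 166.2  48. ]
t3 [168 165   9  22 117] [172.1 175.5] z48 [595.8 284.2  48. ]
t3 [183 164   8  22 101] [186.4 175.5] z48 [596.6 244.7  48. ]
t4 [211 163   8  22 108] [214.8 173.2] z48 [604.6 166.4  48. ]
t4 [169 165   8  22 115] [172.1 175.5] z48 [595.9 284.2  48. ]
t4 [183 164   8  22  98] [186.3 175.6] z48 [596.4 244.9  48. ]
[[170.5 174.7]
 [185.  174.1]
 [213.9 172.9]]
caseFL [535.1 319.3  58. ]
caseFR [546.3 119.4  58. ]
caseBL [653.7 328.3  58. ]
caseBR [664.5 128.   58. ]
carFL [ 537.5 -134.    62. ]
carFR [ 567.9 -312.8   62. ]
carBL [ 645.4 -115.2   62. ]
carBR [ 676.9 -298.8   62. ]
w4 carton? mark [538.8 224.1  52. ] pack20 [621.7 250.4  48. ]
[470.47558893 205.72796544 176.1437501 ] [[-0.9976 -0.0688 -0.0016]
 [-0.0688  0.9976 -0.002 ]
 [ 0.0017 -0.0019 -1.    ]]
```

Request:
drive_tool --series '[[[-0.04,0.01,0],0,0.026],[[-0.08,0.02,0],0,0.026],[[-0.12,0.03,0],0,0.026],[[-0.13,0.0315,0],0,0.026],[[-0.13,0.0315,0],0,0.026],[[-0.13,0.0315,0],0,0.026],[[-0.13,0.0315,0],0,0.026]]'

```text
t: 16.32
ee_pos: [598.1, 244.3, 176.7]
eef_rot: [-0.001, -0.033, 0.999, -0.0]
ft_force: [-0.5, 0.2, 0.3]
opening: 26.3
finger_force: 0.0
```

```bash
cat > b.py <<'E'
from h import *
def go(n):
    s=observe();print(s['t'],s['ee_pos'],rot(s['eef_rot']).as_matrix()[0].round(4))
    c,im=shot(n,crop=(100,80,420,320))
    hsv=cv2.cvtColor(np.ascontiguousarray(im),cv2.COLOR_BGR2HSV)
    m=((hsv[...,0]>100)&(hsv[...,0]<125)&(hsv[...,1]>150)&(hsv[...,2]>60)).astype(np.uint8)
    k,l,st,ce=cv2.connectedComponentsWithStats(m)
    for i in range(1,k):
        if st[i,4]>30: print(st[i],ce[i].round(1),'z48',onz(c,ce[i],48).round(1))
E
python3 -c "
from b import *
go('w5')"
```

```text
16.3167 [598.12074131 244.3282006  176.65379445] [-0.9979 -0.0652 -0.0014]
scale 2.5
[  0  57  32  81 799] [20.  93.3] z48 [539.8  37.3  48. ]
[169 139  26  67 973] [181.2 170.4] z48 [597.9 172.1  48. ]
[260 139  15  10 140] [266.8 143.4] z48 [568.5 247.1  48. ]
[298 139  21  66 324] [305.4 160.6] z48 [581.6 282.4  48. ]
[259 150  16  56 466] [268.  178.1] z48 [600.  250.3  48. ]
```

View pics/w5.png

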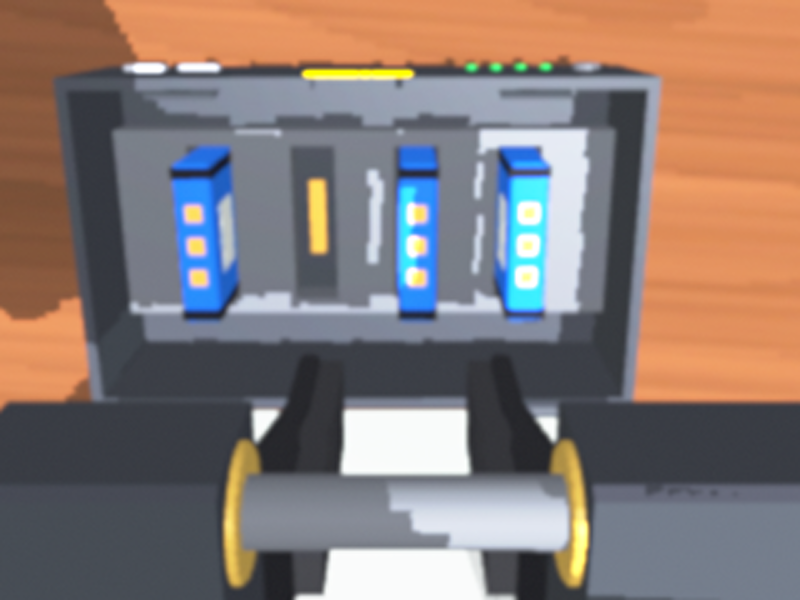

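Wrist crop: three packs with top-dot centres at (196.5,245), (418.5,245), (526.5,245), tops spanning rows ~173–315; the fourth slot at (318,215) holds only an orange contact.

```bash
python3 - <<'E'
from h import *
c,_=load('w5');t,_=load('t4')
f=lambda p:np.array(p)/2.5+[100,80]
for n,p,q in [('m60',(196.5,245),(214.8,173.2)),('p20',(418.5,245),(186.3,175.6)),('p60',(526.5,245),(172.1,175.5))]:
    print(n,onz(c,f(p),48).round(1),'tri w/top',tri([(c,f(p)),(t,q)]).round(1))
print('angle p20', [onz(c,f(p),48).round(1) for p in [(418.5,173),(418.5,315)]])
for n,p in [('FL',(660,77)),('FR',(56,77)),('BL',(635,398)),('BR',(97,398))]: print(n,onz(c,f(p),58).round(1))
E
```

```text
m60 [605.2 169.7  48. ] tri w/top [606.4 167.8  41.3]
p20 [599.9 249.8  48. ] tri w/top [599.5 248.4  41. ]
p60 [597.3 288.8  48. ] tri w/top [598.1 288.3  40.2]
angle p20 [array([573.6, 248. ,  48. ]), array([626.9, 251.7,  48. ])]
FL [534.5 324.7  58. ]
FR [547.6 126.3  58. ]
BL [650.5 333.5  58. ]
BR [663.6 134.9  58. ]
```

Request:
drive_tool --series '[[[-0.001,0.02,0.01],0,0.026],[[-0.002,0.0445,0.03],0,0.026],[[-0.002,0.0445,0.06],0,0.026],[[-0.002,0.0445,0.09],0,0.026],[[-0.002,0.0445,0.11],0,0.026],[[-0.002,0.0445,0.11],0,0.026],[[-0.002,0.0445,0.11],0,0.026]]'

```text
t: 16.95
ee_pos: [596.7, 290.2, 66.8]
eef_rot: [-0.001, -0.034, 0.999, -0.0]
ft_force: [-0.3, -0.1, 0.3]
opening: 25.9
finger_force: 0.0
```

```bash
python3 -c "
from h import *
for i in range(3):
  s=observe();print(s['t'],s['ee_pos'],s['ft_force'],toolshift([597.5,288.8,24]));read_camera('top')"
```

```text
16.95 [596.67811057 290.15429187  66.75368836] [-0.30789509 -0.14562741  0.34429031] [-0.00080322 -0.00138137  0.04275318]
17.0 [598.11930915 290.71684207  68.41950898] [ 0.3530085  -0.70250097  0.70850651] [ 0.00080305 -0.00190692  0.04441699]
17.05 [598.93121985 291.08863091  69.29739693] [0.41957362 0.13703552 0.85948343] [ 0.00171822 -0.00226133  0.04528879]
```

Request:
drive_tool --series '[[[0.001,-0.002,0],0,0.026],[[0.001,-0.002,0.015],0,0.026],[[0.001,-0.002,0.03],0,0.026],[[0.001,-0.002,0.043],0,0.026],[[0.001,-0.002,0.043],0,0.026],[[0.001,-0.002,0.043],0,0.026]]'

```text
t: 17.6
ee_pos: [596.8, 288.5, 23.6]
eef_rot: [-0.0, -0.034, 0.999, -0.0]
ft_force: [-0.2, -0.1, 0.2]
opening: 26.2
finger_force: 0.0
```

```bash
python3 -c "
from h import *
for i in range(2):
  s=observe();print(s['t'],s['ee_pos'],s['ft_force']);read_camera('top')"
```

```text
17.6 [596.78800703 288.48748582  23.57547718] [-0.16644424 -0.11576423  0.16888673]
17.65 [597.49966802 288.81662106  24.4236801 ] [ 1.36960532 -0.32896882  1.14012978]
```

Request:
drive_tool --series '[[[0,0,0],0,0],[[0,0,0],0,0],[[0,0,0],0,0],[[0,0,0],0,0],[[0,0,0],0,0],[[0,0,-0.02],0,0],[[0,0,-0.05],0,0],[[0,0,-0.08],0,0],[[0,0,-0.12],0,0],[[0,0,-0.12],0,0]]'

```text
t: 18.53
ee_pos: [601.4, 290.6, 152.6]
eef_rot: [0.006, -0.034, 0.999, 0.003]
ft_force: [2.2, -0.3, 0.8]
opening: 13.7
finger_force: 30.0
```

Request:
drive_tool --series '[[[0.002,-0.03,-0.02],0,0],[[0.005,-0.07,-0.03],0,0],[[0.007,-0.11,-0.03],0,0],[[0.01,-0.15,-0.03],0,0],[[0.013,-0.19,-0.03],0,0],[[0.015,-0.23,-0.03],0,0],[[0.018,-0.27,-0.03],0,0],[[0.02,-0.31,-0.03],0,0],[[0.023,-0.35,-0.03],0,0],[[0.023,-0.35,-0.03],0,0]]'

```text
t: 19.37
ee_pos: [596.3, -74.4, 174.2]
eef_rot: [0.0, -0.027, 1.0, -0.003]
ft_force: [-0.9, -1.7, 0.2]
opening: 13.8
finger_force: 30.0
```

Request:
drive_tool --series '[[[0.003,-0.04,0],0,0],[[0.005,-0.08,0],-0.05,0],[[0.008,-0.12,0],-0.09,0],[[0.01,-0.15,0],-0.09,0],[[0.01,-0.155,0],-0.09,0],[[0.01,-0.155,0],-0.09,0],[[0.01,-0.155,0],-0.09,0],[[0.01,-0.155,0],-0.09,0]]'

```text
t: 20.03
ee_pos: [598.7, -214.6, 173.4]
eef_rot: [-0.0, -0.08, 0.997, 0.001]
ft_force: [0.4, 0.0, -0.2]
opening: 14.1
finger_force: 30.0
```

```bash
python3 -c "
from h import *
s=observe();print(s['t'],s['ee_pos'],rot(s['eef_rot']).as_matrix()[0].round(4))
shot('w6')"
```

```text
20.0333 [ 598.7021181  -214.62725903  173.39159939] [-9.872e-01 -1.594e-01 -2.000e-04]
scale 1.5625
```

View pics/w6.png

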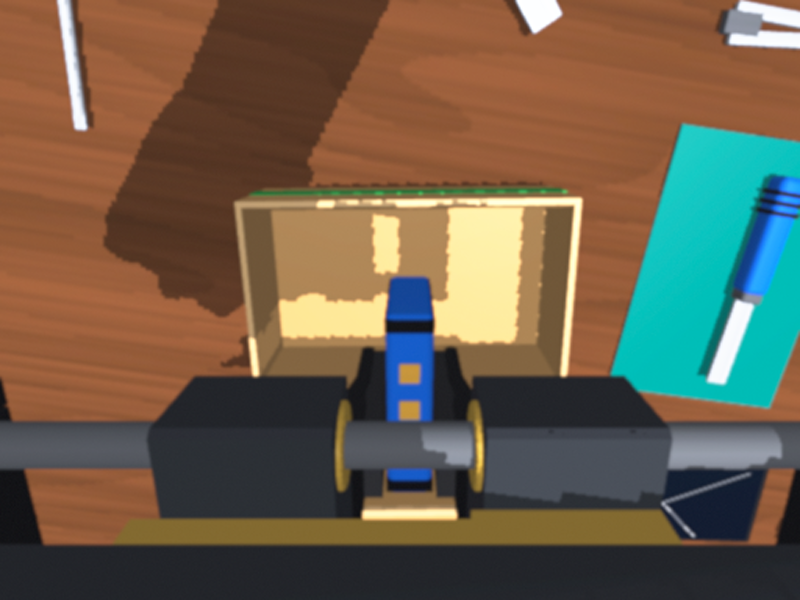

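Carton front rim outer corners at (236,201) and (582,198); side walls run down to (253,376), (567,376); pack is held squarely and centred; spudger still on the mat.

```bash
python3 - <<'E'
from h import *
c,_=load('w6');f=lambda p:np.array(p)/1.5625
A=onz(c,f((582,198)),62);B=onz(c,f((236,201)),62);D=onz(c,f((567,376)),62);E=onz(c,f((251,376)),62)
print(A,B,D,E,np.linalg.norm(A-B))
v=(A-B)/np.linalg.norm(A-B);print('yaw',np.degrees(np.arctan2(-v[0],v[1])))
u=np.array([v[1],-v[0],0]);C=(A+B)/2+55*u;print('centre',C, 'sides',(D-C)@v,(E-C)@v,(A-C)@v)
for y in(-55,0,52):print(y,(C+8*u+y*v).round(1))
s=observe();print(s['ee_pos'],[toolshift(C+8*u+y*v) for y in (-55,0,52)])
E
```

```text
[ 538.8793363  -132.56023341   62.        ] [ 569.16314408 -310.11625075   62.        ] [ 639.57028142 -114.94449865   62.        ] [ 668.55169745 -295.14384653   62.        ] 180.12009412413906
yaw 9.679180885638884
centre [ 608.23829466 -212.09102602   62.        ] sides 90.49572571663948 -92.01109745810379 90.06004706206951
-55 [ 625.4 -265.    62. ]
0 [ 616.1 -210.7   62. ]
52 [ 607.4 -159.5   62. ]
[ 598.77092187 -214.49046874  173.45551382] [array([-0.01816437, -0.05425117,  0.11137448]), array([-0.01770905,  0.00074688,  0.11145998]), array([-0.01727858,  0.05274504,  0.11154082])]
```

Request:
drive_tool --series '[[[-0.01,-0.03,0.02],0,0],[[-0.018,-0.054,0.04],0,0],[[-0.018,-0.054,0.07],0,0],[[-0.018,-0.054,0.1],0,0],[[-0.018,-0.054,0.13],0,0],[[-0.018,-0.054,0.143],0,0],[[-0.018,-0.054,0.143],0,0],[[-0.018,-0.054,0.143],0,0]]'

```text
t: 20.75
ee_pos: [624.8, -266.6, 31.0]
eef_rot: [-0.0, -0.079, 0.997, 0.0]
ft_force: [-0.6, -0.5, 0.5]
opening: 13.9
finger_force: 30.0
```

```bash
python3 -c "
from h import *
for i in range(3):
  s=observe();print(s['t'],s['ee_pos'],s['ft_force'],toolshift([625.4,-265,24]));read_camera('top')"
```

```text
20.75 [ 624.83459064 -266.57544252   30.97064884] [-0.64676937 -0.47400874  0.48325843] [-0.0008092   0.00146248  0.00697123]
20.8 [ 625.74951803 -267.45882771   32.47640767] [ 0.46767676  0.65328597 -0.31392589] [-2.45838101e-05  2.49143635e-03  8.47405595e-03]
20.85 [ 626.13686076 -267.97761045   33.23088483] [-0.00887385 -0.18559445 -0.45433661] [0.00029036 0.00307204 0.00922478]
```

Request:
drive_tool --series '[[[0,0,0.004],0,0],[[0,0,0.007],0,0],[[0,0,0.009],0,0],[[0,0,0.009],0,0],[[0,0,0.009],0,0.02],[[0,0,0.009],0,0.024],[[0,0,0.009],0,0.024],[[0,0,-0.03],0,0.024],[[0,0,-0.07],0,0.024],[[0,0,-0.11],0,0.024]]'

```text
t: 21.73
ee_pos: [623.3, -267.6, 141.0]
eef_rot: [-0.001, -0.078, 0.997, 0.0]
ft_force: [1.4, -1.4, 0.3]
opening: 23.7
finger_force: 0.0
```

Request:
drive_tool --series '[[[0.005,0.03,-0.03],0,0.024],[[0.012,0.07,-0.04],0,0.024],[[0.018,0.11,-0.04],0,0.024],[[0.025,0.15,-0.04],0,0.024],[[0.032,0.19,-0.04],0,0.024],[[0.038,0.23,-0.04],0,0.024],[[0.045,0.27,-0.04],0,0.024],[[0.05,0.31,-0.04],0,0.024],[[0.055,0.35,-0.04],0.05,0.024],[[0.055,0.35,-0.04],0.097,0.024]]'

```text
t: 22.57
ee_pos: [512.4, 79.2, 180.4]
eef_rot: [-0.001, -0.035, 0.999, 0.002]
ft_force: [-0.4, 0.5, -0.5]
opening: 24.4
finger_force: 0.0
```

```bash
python3 -c "
from h import *
s=observe();print(s['t'],s['ee_pos'],rot(s['eef_rot']).as_matrix()[0].round(4),toolshift([600.2,249.3,70]))
c,im=shot('t5','top',view=False)
im=np.ascontiguousarray(im);hsv=cv2.cvtColor(im,cv2.COLOR_BGR2HSV)
m=((hsv[...,0]>100)&(hsv[...,0]<125)&(hsv[...,1]>120)&(hsv[...,2]>50)).astype(np.uint8)
k,l,st,ce=cv2.connectedComponentsWithStats(m)
for i in range(1,k):
  if st[i,4]>12:
    print(st[i],onz(c,ce[i],40).round(0))
"
```

```text
22.5667 [512.36263464  79.19859604 180.42462046] [-0.9975 -0.07   -0.0019] [-0.09969395  0.16297693  0.11109961]
[150  89  48  14 102] [826. 291.  40.]
[368 160   9  21  85] [ 622. -265.   40.]
[183 164   4   5  16] [624. 253.  40.]
[183 180   3   5  13] [579. 252.  40.]
[ 93 204  13  10 109] [500. 485.  40.]
[478 231  12  12  99] [ 450. -561.   40.]
[353 257  31  34 335] [ 345. -254.   40.]
```

Request:
drive_tool --series '[[[-0.02,0.033,0],0,0.024],[[-0.04,0.066,0],0,0.024],[[-0.06,0.1,0],0,0.024],[[-0.08,0.132,0],0,0.024],[[-0.1,0.163,0.01],0,0.024],[[-0.1,0.163,0.04],0,0.024],[[-0.1,0.163,0.08],0,0.024],[[-0.1,0.163,0.11],0,0.024],[[-0.1,0.163,0.11],0,0.024],[[-0.1,0.163,0.11],0,0.024]]'

```text
t: 23.45
ee_pos: [604.4, 236.2, 69.2]
eef_rot: [-0.002, -0.03, 1.0, -0.001]
ft_force: [0.1, 0.2, -0.3]
opening: 23.8
finger_force: 0.0
```

```bash
python3 -c "
from h import *
for i in range(3):
  s=observe();print(s['t'],s['ee_pos'],s['ft_force'],toolshift([600.2,249.3,24]));read_camera('top')"
```

```text
23.45 [604.39653357 236.16345869  69.16736478] [ 0.13048166  0.16127264 -0.27267929] [0.00324889 0.01347198 0.04514666]
23.5 [606.15906797 237.00774246  71.6613905 ] [-0.50189546 -0.16221459  0.21915401] [0.00525994 0.01264497 0.0476514 ]
23.55 [607.09384938 237.62521602  73.15083584] [ 0.49426673 -0.47593481  0.40821203] [0.00635619 0.01202086 0.04913988]
```

Request:
drive_tool --series '[[[0.006,0.0115,0],0,0.024],[[0.006,0.0115,0],0,0.024],[[0.006,0.0115,0],0,0.024],[[0.006,0.0115,0],0,0.024]]'

```text
t: 23.93
ee_pos: [598.7, 249.9, 71.7]
eef_rot: [0.001, -0.031, 1.0, 0.0]
ft_force: [0.1, -1.1, -0.9]
opening: 24.3
finger_force: 0.0
```

```bash
python3 -c "
from h import *
for i in range(3):
  s=observe();print(s['t'],s['ee_pos'],rot(s['eef_rot']).as_matrix()[0].round(4),toolshift([600.2,249.3,24]));read_camera('top')"
```

```text
23.9333 [598.68415474 249.86061548  71.74128976] [-0.9981 -0.0614  0.0013] [-0.00141385 -0.0006898   0.04774273]
23.9833 [598.7320763  249.29773897  71.42906786] [-0.9982 -0.0607  0.001 ] [-0.00141867 -0.00010104  0.04743046]
24.0333 [598.75059471 248.99516128  71.20271884] [-9.982e-01 -6.030e-02  7.000e-04] [-0.00143221  0.00021417  0.04720374]
```

Well aligned; descend, grip, lift.

Request:
drive_tool --series '[[[-0.001,0,0.012],0,0.024],[[-0.001,0,0.024],0,0.024],[[-0.001,0,0.036],0,0.024],[[-0.001,0,0.047],0,0.024],[[-0.001,0,0.047],0,0.024],[[-0.001,0,0.047],0,0],[[-0.001,0,0.047],0,0],[[-0.001,0,0.047],0,0],[[-0.001,0,0.047],0,0],[[-0.001,0,0.047],0,0]]'

```text
t: 24.92
ee_pos: [599.9, 249.3, 24.3]
eef_rot: [0.0, -0.03, 1.0, 0.0]
ft_force: [0.8, -0.1, -0.2]
opening: 13.8
finger_force: 30.0
```

Request:
drive_tool --series '[[[0,0,-0.03],0,0],[[0,0,-0.07],0,0],[[0.001,-0.02,-0.11],0,0],[[0.004,-0.06,-0.14],0,0],[[0.006,-0.1,-0.15],0,0],[[0.009,-0.14,-0.15],0,0],[[0.011,-0.18,-0.15],0,0],[[0.013,-0.22,-0.15],0,0],[[0.016,-0.26,-0.15],0,0],[[0.016,-0.26,-0.15],0,0]]'

```text
t: 25.75
ee_pos: [598.6, -23.5, 174.9]
eef_rot: [0.001, -0.024, 1.0, -0.003]
ft_force: [-0.7, -2.0, -0.6]
opening: 14.2
finger_force: 30.0
```

Request:
drive_tool --series '[[[0.002,-0.04,0],0,0],[[0.004,-0.08,0],0,0],[[0.006,-0.12,0],-0.05,0],[[0.008,-0.16,0],-0.1,0],[[0.009,-0.19,0],-0.1,0],[[0.009,-0.19,0],-0.1,0],[[0.009,-0.19,0],-0.1,0],[[0.009,-0.19,0],-0.1,0]]'

```text
t: 26.42
ee_pos: [601.9, -200.4, 173.7]
eef_rot: [0.0, -0.08, 0.997, 0.001]
ft_force: [0.9, 0.3, -0.7]
opening: 13.8
finger_force: 30.0
```

```bash
python3 -c "
from h import *
for i in range(2):
  s=observe();print(s['t'],s['ee_pos'],rot(s['eef_rot']).as_matrix()[0].round(4),s['opening'],toolshift([616.1,-210.7,32]));read_camera('top')"
```

```text
26.4167 [ 601.89732228 -200.44016071  173.7270868 ] [-9.871e-01 -1.599e-01  2.000e-04] 13.767134251639467 [-0.01232151 -0.01257174  0.1417169 ]
26.4667 [ 602.15020854 -199.44610314  173.66901358] [-9.869e-01 -1.616e-01  2.000e-04] 13.969689032014946 [-0.01188542 -0.01356763  0.14165455]
```

Request:
drive_tool --series '[[[-0.012,-0.0135,0.02],0,0],[[-0.012,-0.0135,0.05],0,0],[[-0.012,-0.0135,0.08],0,0],[[-0.012,-0.0135,0.11],0,0],[[-0.012,-0.0135,0.132],0,0],[[-0.012,-0.0135,0.142],0,0],[[-0.012,-0.0135,0.142],0,0],[[-0.012,-0.0135,0.142],0,0]]'

```text
t: 27.18
ee_pos: [616.3, -212.0, 32.3]
eef_rot: [0.0, -0.081, 0.997, 0.0]
ft_force: [0.9, -1.0, -0.1]
opening: 13.9
finger_force: 30.0
```

```bash
python3 -c "
from h import *
for i in range(2):
  s=observe();print(s['t'],s['ee_pos'],s['ft_force'],toolshift([616.1,-210.7,24]));read_camera('top')"
```

```text
27.1833 [ 616.31286368 -212.01012814   32.28341589] [ 0.8955663  -0.98513891 -0.09993356] [2.88979337e-06 1.32641543e-03 8.28355837e-03]
27.2333 [ 617.05037415 -212.64803026   33.41271328] [ 0.00285633 -0.61513319 -0.81975012] [0.0006476  0.00208301 0.00940951]
```

Request:
drive_tool --series '[[[0,0,0.004],0,0],[[0,0,0.007],0,0],[[0,0,0.009],0,0],[[0,0,0.009],0,0],[[0,0,0.009],0,0.02],[[0,0,0.009],0,0.024],[[0,0,0.009],0,0.024],[[0,0,-0.03],0,0.024],[[0,0,-0.07],0,0.024],[[0,0,-0.11],0,0.024]]'

```text
t: 28.12
ee_pos: [614.6, -212.9, 142.1]
eef_rot: [-0.001, -0.08, 0.997, 0.0]
ft_force: [1.2, 0.6, -0.3]
opening: 24.1
finger_force: 0.0
```

Request:
drive_tool --series '[[[-0.004,0.03,-0.03],0,0.024],[[-0.009,0.07,-0.03],0,0.024],[[-0.015,0.11,-0.03],0,0.024],[[-0.02,0.15,-0.03],0,0.024],[[-0.025,0.19,-0.03],0,0.024],[[-0.031,0.23,-0.03],0,0.024],[[-0.036,0.27,-0.03],0,0.024],[[-0.041,0.31,-0.03],0.04,0.024],[[-0.045,0.34,-0.03],0.1,0.024],[[-0.045,0.34,-0.03],0.1,0.024]]'

```text
t: 28.95
ee_pos: [604.1, 140.4, 171.1]
eef_rot: [-0.001, -0.035, 0.999, 0.003]
ft_force: [-0.8, 1.8, 0.1]
opening: 24.3
finger_force: 0.0
```

Request:
drive_tool --series '[[[0,0,0],0,0.024],[[0,0,0],0,0.024],[[0,0,0],0,0.024]]'

```text
t: 29.2
ee_pos: [606.1, 127.4, 171.7]
eef_rot: [0.0, -0.029, 1.0, -0.001]
ft_force: [0.7, -0.7, 0.0]
opening: 23.7
finger_force: 0.0
```

```bash
python3 -c "
from h import *
for i in range(2):
  s=observe();print(s['t'],s['ee_pos'],rot(s['eef_rot']).as_matrix()[0].round(4),s['opening'],toolshift([605.3,169.5,70]));c,im=shot('t6','top',view=False)
im=np.ascontiguousarray(im);hsv=cv2.cvtColor(im,cv2.COLOR_BGR2HSV)
m=((hsv[...,0]>100)&(hsv[...,0]<125)&(hsv[...,1]>120)&(hsv[...,2]>50)).astype(np.uint8)
k,l,st,ce=cv2.connectedComponentsWithStats(m)
for i in range(1,k):
  if st[i,4]>12: print(st[i],onz(c,ce[i],40).round(0))
"
```

```text
29.2 [606.13712289 127.40069419 171.74866981] [-9.983e-01 -5.750e-02  1.000e-04] 23.65313640383035 [-0.00157502  0.04218942  0.10170259]
29.25 [606.16568677 127.35198559 171.81163331] [-9.984e-01 -5.710e-02  2.000e-04] 24.053116529165308 [-0.00152687  0.04221243  0.10177717]
[179  89  19   5  34] [839. 249.  40.]
[368 160   9  21  85] [ 622. -265.   40.]
[348 162   9  21  74] [ 616. -211.   40.]
[278 183   9  27 157] [548. -20.  40.]
[ 93 204  13  10 109] [500. 485.  40.]
[478 231  12  12 100] [ 450. -561.   40.]
[353 257  31  34 334] [ 344. -254.   40.]
```

Request:
drive_tool --series '[[[-0.001,0.02,0],-0.007,0.024],[[-0.0015,0.042,0.01],-0.007,0.024],[[-0.0015,0.042,0.04],-0.007,0.024],[[-0.0015,0.042,0.08],-0.007,0.024],[[-0.0015,0.042,0.1],-0.007,0.024],[[-0.0015,0.042,0.1],-0.007,0.024],[[-0.0015,0.042,0.1],-0.007,0.024],[[-0.0015,0.042,0.1],-0.007,0.024],[[-0.0015,0.042,0.1],-0.007,0.024]]'

```text
t: 30.05
ee_pos: [606.7, 172.2, 74.4]
eef_rot: [0.002, -0.033, 0.999, 0.001]
ft_force: [0.5, -0.1, 0.6]
opening: 23.8
finger_force: 0.0
```

```bash
python3 -c "
from h import *
for i in range(3):
  s=observe();print(s['t'],s['ee_pos'],rot(s['eef_rot']).as_matrix()[0].round(4),toolshift([605.3,169.5,24]));read_camera('top')"
```

```text
30.05 [606.70504055 172.1755217   74.36905082] [-0.9978 -0.0667  0.0041] [ 0.00179043 -0.00264187  0.0503586 ]
30.1 [606.54593462 172.21110748  74.26096293] [-0.9978 -0.0668  0.0039] [ 0.00162484 -0.00269009  0.05025127]
30.15 [606.2727063  172.17609464  73.96859025] [-0.9978 -0.0669  0.0034] [ 0.00132418 -0.00266683  0.04996101]
```

Request:
drive_tool --series '[[[0.001,-0.0025,0.012],0,0.024],[[0.001,-0.0025,0.024],0,0.024],[[0.001,-0.0025,0.036],0,0.024],[[0.001,-0.0025,0.0495],0,0.024],[[0.001,-0.0025,0.0495],0,0.024],[[0.001,-0.0025,0.0495],0,0],[[0.001,-0.0025,0.0495],0,0],[[0.001,-0.0025,0.0495],0,0],[[0.001,-0.0025,0.0495],0,0],[[0.001,-0.0025,0.0495],0,0]]'

```text
t: 31.03
ee_pos: [603.9, 169.4, 22.3]
eef_rot: [-0.0, -0.034, 0.999, 0.0]
ft_force: [-0.3, 0.1, -0.6]
opening: 13.7
finger_force: 30.0
```

Request:
drive_tool --series '[[[0,0,-0.03],0,0],[[0,0,-0.07],0,0],[[0,0,-0.11],0,0],[[0.002,-0.03,-0.14],0,0],[[0.004,-0.07,-0.15],0,0],[[0.007,-0.11,-0.15],0,0],[[0.009,-0.14,-0.15],0,0],[[0.011,-0.18,-0.15],0,0],[[0.011,-0.18,-0.15],0,0]]'

```text
t: 31.78
ee_pos: [604.5, -22.8, 173.2]
eef_rot: [0.0, -0.027, 1.0, -0.003]
ft_force: [-0.5, -1.3, -0.8]
opening: 13.9
finger_force: 30.0
```

Request:
drive_tool --series '[[[0.002,-0.04,0],0,0],[[0.004,-0.08,0],0,0],[[0.006,-0.11,0],-0.05,0],[[0.008,-0.14,0],-0.1,0],[[0.008,-0.14,0],-0.1,0],[[0.008,-0.14,0],-0.1,0],[[0.008,-0.14,0],-0.1,0],[[0.008,-0.14,0],-0.1,0]]'

```text
t: 32.45
ee_pos: [606.8, -149.3, 172.1]
eef_rot: [0.0, -0.085, 0.996, 0.001]
ft_force: [0.2, -0.0, -1.0]
opening: 14.2
finger_force: 30.0
```

```bash
python3 -c "
from h import *
for i in range(2):
  s=observe();print(s['t'],s['ee_pos'],rot(s['eef_rot']).as_matrix()[0].round(4),s['opening'],toolshift([607.4,-159.5,32]));read_camera('top')"
```

```text
32.45 [ 606.80179176 -149.28065263  172.10537072] [-9.857e-01 -1.685e-01 -1.000e-04] 14.227594147847626 [ 0.00114646 -0.01033334  0.1400936 ]
32.5 [ 606.84994027 -149.20302194  172.11867532] [-9.856e-01 -1.689e-01 -1.000e-04] 14.136501654675108 [ 0.00121035 -0.0103737   0.14010887]
```

Request:
drive_tool --series '[[[0.001,-0.0104,0.02],0,0],[[0.001,-0.0104,0.05],0,0],[[0.001,-0.0104,0.08],0,0],[[0.001,-0.0104,0.11],0,0],[[0.001,-0.0104,0.132],0,0],[[0.001,-0.0104,0.14],0,0],[[0.001,-0.0104,0.14],0,0],[[0.001,-0.0104,0.14],0,0]]'

```text
t: 33.22
ee_pos: [607.9, -161.2, 33.0]
eef_rot: [0.0, -0.084, 0.996, -0.0]
ft_force: [-0.6, 0.5, -0.2]
opening: 13.7
finger_force: 30.0
```

```bash
python3 -c "
from h import *
for i in range(2):
  s=observe();print(s['t'],s['ee_pos'],s['ft_force'],toolshift([607.4,-159.5,23.5]));read_camera('top')"
```

```text
33.2167 [ 607.94461162 -161.21906609   32.97698556] [-0.5531935   0.52512788 -0.23946978] [0.00025568 0.00178833 0.00947637]
33.2667 [ 608.66951726 -161.65292329   33.93249824] [-0.05301127 -0.63823375 -1.16428172] [0.00091818 0.00234405 0.01042814]
```

Request:
drive_tool --series '[[[0,0,0.004],0,0],[[0,0,0.008],0,0],[[0,0,0.01],0,0],[[0,0,0.01],0,0],[[0,0,0.01],0,0.02],[[0,0,0.01],0,0.024],[[0,0,0.01],0,0.024],[[0,0,-0.03],0,0.024],[[0,0,-0.07],0,0.024],[[0,0,-0.11],0,0.024]]'

```text
t: 34.15
ee_pos: [606.7, -161.7, 143.3]
eef_rot: [-0.001, -0.083, 0.997, 0.0]
ft_force: [1.0, -0.5, -0.6]
opening: 23.8
finger_force: 0.0
```

Request:
drive_tool --series '[[[0,-0.01,-0.04],0,0],[[0,-0.03,-0.08],0,0],[[0,-0.05,-0.11],0,0],[[0.04,-0.05,-0.11],0,0],[[0.08,-0.05,-0.11],0,0],[[0.12,-0.05,-0.11],0,0],[[0.15,-0.05,-0.11],0,0],[[0.15,-0.05,-0.11],0,0]]'

```text
t: 34.82
ee_pos: [461.9, -239.1, 253.0]
eef_rot: [-0.0, -0.08, 0.997, 0.001]
ft_force: [0.6, -0.8, 0.9]
opening: 0.4
finger_force: 0.0
```

```bash
python3 -c "
from h import *
s=observe();print(s['t'],s['ee_pos'],rot(s['eef_rot']).as_matrix()[0].round(4),s['opening'])
c,im=shot('t7','top',view=False);w,wi=shot('w7',view=False)
shot('s7','side',view=False)
im=np.ascontiguousarray(im);hsv=cv2.cvtColor(im,cv2.COLOR_BGR2HSV)
m=((hsv[...,0]>100)&(hsv[...,0]<125)&(hsv[...,1]>120)&(hsv[...,2]>50)).astype(np.uint8)
k,l,st,ce=cv2.connectedComponentsWithStats(m)
for i in range(1,k):
  if st[i,4]>12: print(st[i],onz(c,ce[i],40).round(0))
A=cv2.resize(im[130:230,240:400],(480,300),interpolation=cv2.INTER_CUBIC)
B=cv2.resize(np.ascontiguousarray(wi),(400,300))
cv2.imwrite('pics/m7a.png',A);cv2.imwrite('pics/m7b.png',B)
"
```

```text
34.8167 [ 461.93505034 -239.11444953  252.9853714 ] [-9.872e-01 -1.597e-01 -4.000e-04] 0.4008722399898475
[150  89  48  14 100] [826. 292.  40.]
[368 160   9  21  85] [ 622. -265.   40.]
[348 162   9  21  73] [ 616. -211.   40.]
[330 165   8  20  70] [ 608. -159.   40.]
[278 183   9  27 160] [548. -20.  40.]
[ 93 204  13  10 109] [500. 485.  40.]
[353 256  31  35 335] [ 345. -254.   40.]
```

Fourteen pictures are used up; from here numeric checks only. All three packs stand in the carton at (622,-265), (616,-211), (608,-159). Check spudger and lid numerically.

```bash
cat > chk.py <<'E'
from h import *
def spudmat(n):
    c,im=load(n);im=np.ascontiguousarray(im);hsv=cv2.cvtColor(im,cv2.COLOR_BGR2HSV)
    box=np.zeros(hsv.shape[:2],np.uint8);box[150:222,248:304]=1
    b=((hsv[...,0]>100)&(hsv[...,0]<125)&(hsv[...,1]>120)&(hsv[...,2]>50)&(box>0)).astype(np.uint8)
    wh=((hsv[...,1]<70)&(hsv[...,2]>120)&(box>0)).astype(np.uint8)
    mat=((hsv[...,0]>78)&(hsv[...,0]<96)&(hsv[...,1]>90)&(box>0))
    def big(m):
        k,l,st,ce=cv2.connectedComponentsWithStats(m);i=1+st[1:,4].argmax();return l==i
    H=big(b);W=big(wh);P=np.argwhere(H|W)[:,::-1]
    w=np.array([onz(c,p,10) for p in P])[:,:2];d=w-w.mean(0)
    u=np.linalg.svd(d,full_matrices=False)[2][0];u*=np.sign(u[0]);t=d@u
    print(n,'spud ends',(w.mean(0)+u*t.min()).round(1),(w.mean(0)+u*t.max()).round(1),'len',np.ptp(t).round(1),'handle',np.mean([onz(c,p,10)for p in np.argwhere(H)[:,::-1]],0).round(1),'blade',np.mean([onz(c,p,10)for p in np.argwhere(W)[:,::-1]],0).round(1))
    m=np.argwhere(mat)[:,::-1];ww=np.array([onz(c,p,2)[:2] for p in m]);print('mat',cv2.minAreaRect(ww.astype(np.float32)),cv2.boxPoints(cv2.minAreaRect(ww.astype(np.float32))).round(0).tolist())
def flap(n):
    c,im=load(n);f=cv2.cvtColor(np.ascontiguousarray(im),cv2.COLOR_BGR2HSV)
    C=np.array([608.2,-212.1,0]);a=np.radians(9.68);u=np.array([np.cos(a),np.sin(a),0]);v=np.array([-u[1],u[0],0])
    m=((f[...,0]>8)&(f[...,0]<22)&(f[...,1]>60)&(f[...,2]>150)).astype(np.uint8)
    for th in (1.9,1.75,1.6,1.2,.8,.45,.2,0):
        X=[C+(55-r*np.cos(th))*u+[0,0,62+r*np.sin(th)]+y*v for r,y in((110,-85),(110,85))]
        print(th,proj(c,X).round(1).tolist(),end=' ')
    print()
    p=proj(c,[C+[0,0,62]])[0];return c,im
if __name__=='__main__':
    spudmat('t4');spudmat('t7');c,im=flap('t7')
    # column profile down through lid/carton centre
    for col in (345,355,365): print(col,[(r,*map(int,im[r,col])) for r in range(130,170,2)])
E
python3 chk.py
```

```text
t4 spud ends [511.6   5.9] [651.7   6.7] len 140.1 handle [548.6   6.2  10. ] blade [620.    6.4  10. ]
mat ((578.925048828125, -1.9330978393554688), (178.3833465576172, 116.47434997558594), 0.8927574753761292) [[489.0, 55.0], [491.0, -62.0], [669.0, -59.0], [667.0, 58.0]]
t7 spud ends [512.3 -15.5] [652.5 -35.8] len 141.7 handle [550.4 -21.   10. ] blade [621.9 -31.3  10. ]
mat ((578.9248046875, -1.918212890625), (178.3833465576172, 116.50414276123047), 0.8927599787712097) [[489.0, 55.0], [491.0, -62.0], [669.0, -59.0], [667.0, 58.0]]
1.9 [[392.2, 126.4], [323.1, 136.6]] 1.75 [[394.0, 132.3], [324.4, 142.6]] 1.6 [[395.4, 138.7], [325.6, 149.0]] 1.2 [[397.6, 156.7], [328.0, 167.0]] 0.8 [[397.0, 173.0], [328.9, 183.1]] 0.45 [[394.5, 183.4], [328.4, 193.1]] 0.2 [[391.8, 187.9], [327.4, 197.4]] 0 [[389.3, 189.6], [326.3, 198.8]] 
345 [(130, 44, 63, 102), (132, 45, 66, 105), (134, 47, 66, 107), (136, 47, 67, 108), (138, 54, 78, 120), (140, 88, 128, 171), (142, 100, 146, 189), (144, 116, 168, 218), (146, 113, 164, 212), (148, 116, 165, 211), (150, 77, 107, 135), (152, 50, 73, 95), (154, 5
[... 302 characters left out ...]
18), (144, 116, 168, 218), (146, 122, 172, 220), (148, 107, 145, 180), (150, 52, 74, 96), (152, 52, 74, 97), (154, 59, 85, 110), (156, 49, 70, 91), (158, 62, 87, 113), (160, 86, 119, 153), (162, 119, 139, 174), (164, 149, 138, 163), (166, 173, 146, 166), (168, 195, 133, 134)]
365 [(130, 45, 65, 103), (132, 46, 65, 104), (134, 47, 68, 108), (136, 73, 104, 147), (138, 89, 129, 168), (140, 113, 162, 211), (142, 116, 167, 218), (144, 118, 170, 219), (146, 122, 165, 205), (148, 58, 81, 103), (150, 52, 74, 96), (152, 58, 83, 108), (154, 49, 71, 93), (156, 57, 81, 104), (158, 77, 109, 140), (160, 116, 165, 212), (162, 109, 153, 197), (164, 120, 163, 209), (166, 124, 172, 220), (168, 124, 173, 221)]
```

Spudger was nudged but still lies fully on the mat (ends (512,-16), (652,-36); mat edge y≈-60). Lid at ≈1.75 rad. Go over and behind the lid.

Request:
drive_tool --series '[[[-0.04,0.001,0],0,0],[[-0.08,0.002,0],0,0],[[-0.12,0.002,0],0,0],[[-0.16,0.003,0],0,0],[[-0.2,0.004,0],0,0],[[-0.24,0.004,0],0,0],[[-0.264,0.004,0],0,0],[[-0.264,0.004,0],0,0],[[-0.264,0.004,0],0,0],[[-0.264,0.004,0],0,0]]'

```text
t: 35.8
ee_pos: [727.2, -188.1, 251.1]
eef_rot: [-0.001, -0.084, 0.996, -0.0]
ft_force: [-0.9, -0.6, 0.3]
opening: 0.5
finger_force: 0.0
```

Request:
drive_tool --series '[[[0,0,0.03],0,0],[[0,0,0.06],0,0],[[0,0,0.09],0,0],[[0,0,0.105],0,0],[[0,0,0.105],0,0],[[0,0,0.105],0,0]]'

```text
t: 36.3
ee_pos: [726.3, -188.4, 147.6]
eef_rot: [-0.0, -0.083, 0.997, 0.0]
ft_force: [0.2, -0.6, 0.3]
opening: 0.7
finger_force: 0.0
```

```bash
cat > ct.py <<'E'
from h import *
C=np.array([608.2,-212.1,0]);a=np.radians(9.68);u=np.array([np.cos(a),np.sin(a),0]);v=np.array([-u[1],u[0],0])
def st(n=1):
    for i in range(n):
        s=observe();d=s['ee_pos']-C;print('t',round(s['t'],2),'tcp',s['ee_pos'].round(1),'carton x,y,z',(d@u).round(1),(d@v).round(1),d[2].round(1),'F',s['ft_force'].round(1),'R0',rot(s['eef_rot']).as_matrix()[0].round(3))
        if i<n-1: read_camera('top')
E
python3 -c "
from ct import *
st(2)"
```

```text
t 36.3 tcp [ 726.3 -188.4  147.6] carton x,y,z 120.4 3.5 147.6 F [ 0.2 -0.6  0.3] R0 [-0.986 -0.166 -0.001]
t 36.35 tcp [ 727.4 -188.8  149.3] carton x,y,z 121.5 3.0 149.3 F [0.3 0.1 1.7] R0 [-0.986 -0.166  0.002]
```

Request:
drive_tool --series '[[[0.03,-0.003,0],0,0],[[0.05,-0.003,0],0,0],[[0.062,-0.003,0],0,0],[[0.073,-0.003,0.001],0,0],[[0.084,-0.003,0.004],0,0],[[0.092,-0.003,0.007],0,0],[[0.1,-0.003,0.01],0,0],[[0.108,-0.003,0.015],0,0],[[0.116,-0.003,0.02],0,0],[[0.116,-0.003,0.02],0,0]]'

```text
t: 37.18
ee_pos: [611.3, -210.8, 126.2]
eef_rot: [-0.001, -0.083, 0.997, 0.0]
ft_force: [-1.0, 0.2, -1.0]
opening: 0.3
finger_force: 0.0
```

```bash
cat >> ct.py <<'E'
def lid(n='lx'):
    """fit lid angle: tan-coloured pixel mask vs. projected lid front edge, side & top pictures differenced against t7/s7"""
    for cam,ref in(('top','t7'),('side','s7')):
        c,r=load(ref);_,im=shot(n+cam,cam,view=False)
        f=cv2.cvtColor(np.ascontiguousarray(im),cv2.COLOR_BGR2HSV);m=((f[...,0]>8)&(f[...,0]<24)&(f[...,1]>60)&(f[...,2]>140))
        best=[]
        for th in np.arange(0,1.9,.05):
            X=[C+(55-q*np.cos(th))*u+[0,0,62+q*np.sin(th)]+y*v for q in(30,60,90,104) for y in np.linspace(-80,80,17)]
            p=proj(c,X).round().astype(int);best.append((m[p[:,1],p[:,0]].mean().round(2),round(th,2)))
        print(cam,sorted(best)[::-1][:6])
E
python3 -c "
from ct import *
st(2);lid()"
```

```text
t 37.18 tcp [ 611.3 -210.8  126.2] carton x,y,z 3.2 0.7 126.2 F [-1.   0.2 -1. ] R0 [-0.986 -0.165 -0.002]
t 37.23 tcp [ 612.3 -210.4  126.5] carton x,y,z 4.3 0.9 126.5 F [0.  0.1 0.5] R0 [-0.986 -0.166 -0.002]
top [(np.float64(0.25), np.float64(0.3)), (np.float64(0.25), np.float64(0.25)), (np.float64(0.25), np.float64(0.2)), (np.float64(0.25), np.float64(0.15)), (np.float64(0.25), np.float64(0.1)), (np.float64(0.25), np.float64(0.05))]
side [(np.float64(0.4), np.float64(1.25)), (np.float64(0.37), np.float64(1.2)), (np.float64(0.24), np.float64(1.15)), (np.float64(0.18), np.float64(1.1)), (np.float64(0.16), np.float64(1.3)), (np.float64(0.13), np.float64(1.05))]
```

Request:
drive_tool --series '[[[0.007,0,0.006],0,0],[[0.013,0,0.013],0,0],[[0.019,0,0.02],0,0],[[0.024,0,0.028],0,0],[[0.028,0,0.034],0,0],[[0.031,0,0.041],0,0],[[0.034,0,0.046],0,0],[[0.036,0,0.05],0,0],[[0.036,0,0.05],0,0],[[0.036,0,0.05],0,0]]'

```text
t: 38.17
ee_pos: [577.7, -216.3, 77.1]
eef_rot: [-0.0, -0.084, 0.997, 0.0]
ft_force: [-0.6, 0.1, -0.3]
opening: 0.1
finger_force: 0.0
```

```bash
python3 -c "
from ct import *
st(2);lid()"
```

```text
t 38.17 tcp [ 577.7 -216.3   77.1] carton x,y,z -30.8 1.0 77.1 F [-0.6  0.1 -0.3] R0 [-0.986 -0.166 -0.001]
t 38.22 tcp [ 577.8 -216.4   77.2] carton x,y,z -30.7 0.8 77.2 F [-0.   0.   0.1] R0 [-0.986 -0.166 -0.   ]
top [(np.float64(0.79), np.float64(1.4)), (np.float64(0.76), np.float64(1.35)), (np.float64(0.75), np.float64(1.3)), (np.float64(0.63), np.float64(1.25)), (np.float64(0.51), np.float64(1.2)), (np.float64(0.44), np.float64(1.15))]
side [(np.float64(0.62), np.float64(1.2)), (np.float64(0.59), np.float64(1.25)), (np.float64(0.59), np.float64(1.15)), (np.float64(0.44), np.float64(1.1)), (np.float64(0.35), np.float64(1.05)), (np.float64(0.28), np.float64(1.3))]
```

```bash
python3 - <<'E'
from ct import *
c,im=load('lxtop');f=cv2.cvtColor(np.ascontiguousarray(im),cv2.COLOR_BGR2HSV)
def ch(p):
    h,s,v=map(int,p)
    if 100<h<128 and s>110:return 'B'
    if 6<h<26 and s>60 and v>130:return 'T'
    if 26<=h<50 and s>30:return 'o'
    if v<60:return '#'
    return '.' if h<20 else '?'
for r in range(124,206,3):print(r,''.join(ch(f[r,q]) for q in range(308,402,2)))
print(proj(c,[C-55*u-90*v+[0,0,62],C-55*u+90*v+[0,0,62],C+55*u-90*v+[0,0,62],C+55*u+90*v+[0,0,62]]).round())
c,im=load('lxside');f=cv2.cvtColor(np.ascontiguousarray(im),cv2.COLOR_BGR2HSV)
P=proj(c,[C-55*u-90*v+[0,0,62],C-55*u+90*v+[0,0,62],C+55*u-90*v+[0,0,62],C+55*u+90*v+[0,0,62]]);print(P.round())
for r in range(115,195,3):print(r,''.join(ch(f[r,q]) for q in range(235,315,2)))
E
```

```text
124 ......????????????.............................
127 ......???????????............................oo
130 ......??????????...........................#ooo
133 .......????????..........................###ooo
136 ........................................###oooo
139 .......................................###ooooo
142 ......................................####ooooo
145 .....................................####oooooo
148 ...................................#####ooooooo
151 ............................TTTTTTT.###oooooooo
154 .................TTTTTTTTTTTTTTTTT.###ooooooooo
157 .......TTTTTTTTTTTTTTTTTTTTTTTTTT?###oooooooooo
160 .....TTTTTTTTTTTTTTTTTTToo???o?ooo#oooooooooooo
163 .....oTTTTTTTTTTT????????????oooooooooooooooooo
166 .....oTTTTTTTTTTT??????????#ooooooooooooooooooo
169 .....oTTTTT....TTo????????##ooooooooooooooooooo
172 .....o.TT.??????????????###oooooooooooooooooooo
175 .....?oTTT??????.???oo#?####ooooooooooooooooooo
178 ......oTTT.?????..????#??###ooooooooooooooooooo
181 ......oTTT.?????..o???#??####oooooooooooooooooo
184 ......o.TT.??????.T????#?#####ooooooooooooooooo
187 ....
[... 976 characters left out ...]
..TT.#########?#.........
151 ................TTT##########....#......
154 ................TT.##########...####....
157 ????...........TTTo##########..o######..
160 ?????.........TTTo????####o##.?o########
163 ??????........TTTo????????TT..o#########
166 ?????........TTTTTTTT.?oooTT.?##########
169 ??????......TTTTTTTTT.......?o##########
172 ?????.......TTTTTTTTTTTTTTT.o##....#####
175 .................TTTTTTTTTT?###......###
178 ............oo?........TTT.o#..........#
181 ............oo????oo??....o##...........
184 ................?ooo????ooo.............
187 .......................?o?..............
190 ......................................??
193 .....????o............................??
```

Lid is down under the fingertips (nothing stands up behind the carton any more). Now press on its front edge.

Request:
drive_tool --series '[[[0.005,0,-0.008],0,0],[[0.015,0,-0.006],0,0],[[0.015,0,0.001],0,0],[[0.015,0,0.006],0,0],[[0.015,0,0.01],0,0],[[0.015,0,0.014],0,0],[[0.015,0,0.016],0,0],[[0.015,0,0.016],0,0]]'

```text
t: 38.98
ee_pos: [562.8, -219.1, 64.8]
eef_rot: [-0.0, -0.083, 0.997, 0.001]
ft_force: [-10.9, 3.5, 26.0]
opening: 0.6
finger_force: 13.3
```

```bash
python3 -c "
from ct import *
st(3)"
```

```text
t 38.98 tcp [ 562.8 -219.1   64.8] carton x,y,z -45.9 0.7 64.8 F [-10.9   3.5  26. ] R0 [-0.986 -0.166 -0.001]
t 39.03 tcp [ 562.8 -219.1   64.8] carton x,y,z -45.9 0.8 64.8 F [-11.4   3.7  26.2] R0 [-0.986 -0.166 -0.001]
t 39.08 tcp [ 562.8 -219.1   64.8] carton x,y,z -45.9 0.8 64.8 F [-10.8   2.8  26.7] R0 [-0.986 -0.166 -0.001]
```

26 N at z = 64.8, i.e. lid hard down on the rim. Lift off and check it stays.

Request:
drive_tool --series '[[[0,0,-0.01],0,0],[[0,0,-0.04],0,0],[[0.02,0,-0.08],0,0],[[0.06,0,-0.12],0,0],[[0.1,0,-0.15],0,0],[[0.12,-0.03,-0.15],0,0],[[0.12,-0.06,-0.15],0,0],[[0.12,-0.1,-0.15],0,0],[[0.12,-0.14,-0.15],0,0],[[0.12,-0.14,-0.15],0,0]]'

```text
t: 39.92
ee_pos: [466.7, -384.3, 209.9]
eef_rot: [-0.002, -0.08, 0.997, -0.003]
ft_force: [-1.2, 0.9, 0.9]
opening: 0.3
finger_force: 0.0
```

```bash
python3 - <<'E'
from ct import *
from chk import spudmat
st(1);c,im=shot('t9','top',view=False);spudmat('t9')
d,si=shot('s9','side',view=False);w,wi=shot('w9',view=False)
f=cv2.cvtColor(np.ascontiguousarray(im),cv2.COLOR_BGR2HSV)
for th in(0,.1,.2,.45):print(th,proj(c,[C+(55-110*np.cos(th))*u+[0,0,64+110*np.sin(th)]+y*v for y in(-90,0,90)]).round(1).tolist(),proj(d,[C+(55-110*np.cos(th))*u+[0,0,64+110*np.sin(th)]+y*v for y in(-90,0,90)]).round(1).tolist())
def rows(img,col,a,b): return [(r,*map(int,img[r,col])) for r in range(a,b)]
for col in(345,358,370):print(col,rows(im,col,184,204))
print('side',[(q,*map(int,si[163,q])) for q in range(276,306)])
# cover check: bright edge rows
print('cover col180',[(r,int(im[r,180].mean())) for r in range(122,140)])
E
```

```text
t 39.92 tcp [ 466.7 -384.3  209.9] carton x,y,z -168.5 -146.0 209.9 F [-1.2  0.9  0.9] R0 [-0.987 -0.159 -0.003]
t9 spud ends [512.3 -15.5] [652.5 -35.7] len 141.7 handle [550.4 -21.   10. ] blade [621.7 -31.3  10. ]
mat ((578.9248046875, -1.918212890625), (178.3833465576172, 116.50414276123047), 0.8927599787712097) [[489.0, 55.0], [491.0, -62.0], [669.0, -59.0], [667.0, 58.0]]
0 [[391.4, 189.2], [357.9, 194.1], [324.5, 199.0]] [[298.2, 148.7], [292.2, 163.1], [285.8, 178.5]]
0.1 [[392.7, 188.6], [358.9, 193.6], [325.1, 198.5]] [[298.3, 146.5], [292.3, 160.9], [285.8, 176.3]]
0.2 [[393.9, 187.6], [359.7, 192.6], [325.6, 197.6]] [[298.1, 144.3], [292.1, 158.7], [285.6, 174.1]]
0.45 [[396.7, 183.1], [361.6, 188.2], [326.6, 193.3]] [[296.5, 138.6], [290.3, 153.0], [283.7, 168.4]]
345 [(184, 102, 176, 90), (185, 102, 175, 96), (186, 103, 175, 107), (187, 104, 173, 126), (188, 111, 173, 171), (189, 124, 179, 219), (190, 129, 181, 227), (191, 128, 181, 227), (192, 129, 182, 227), (193, 129, 181, 227), (194, 128, 179, 225), (195, 115, 163, 207), (196, 87, 125, 153), (197, 55, 85, 91), (198,
[... 1083 characters left out ...]
173, 43), (283, 77, 173, 43), (284, 76, 172, 44), (285, 79, 173, 62), (286, 84, 173, 109), (287, 94, 174, 170), (288, 105, 175, 211), (289, 109, 176, 225), (290, 107, 174, 225), (291, 101, 166, 217), (292, 86, 143, 190), (293, 64, 105, 139), (294, 43, 75, 88), (295, 34, 61, 64), (296, 32, 56, 70), (297, 33, 54, 87), (298, 34, 56, 97), (299, 34, 55, 99), (300, 33, 56, 99), (301, 35, 57, 101), (302, 35, 58, 101), (303, 35, 60, 103), (304, 34, 58, 103), (305, 35, 58, 103)]
cover col180 [(122, 69), (123, 69), (124, 71), (125, 94), (126, 152), (127, 201), (128, 194), (129, 149), (130, 132), (131, 133), (132, 133), (133, 133), (134, 133), (135, 133), (136, 133), (137, 132), (138, 132), (139, 132)]
```

Lid edge reads 0 (row 194 vs 188 at 0.45 rad), cover still open, spudger on the mat, robot clear. Hand in.

```bash
python3 -c "
from rig import *
print(sign_off())"
```

```text
the job is handed in; nothing more can be done
None
```

I handed the job in with everything checking out in the last camera readings: I prised the cover up with the blade and left it open, moved all three packs into the carton, pressed its lid shut so that it stayed down, and left the spudger wholly on its mat. The result of the judging was not shown to me.

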